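# Stack the sugar blocks in running bond on the market stall

### The job

Stand the spice tin on the cork mat to clear the display board, and slide the cutting clamp's jaw fully open before lifting out the two halves of the sawn sugar block. On the board's dark strip stack all the sugar blocks like bricks in running bond, neatly in line and lying flat: two whole blocks end to end at the bottom, then a whole block centred over their joint with a half at each end so that the ends are flush, and any whole blocks left over as a third course set out like the first. Leave the jar, the bowl and the brush where they are.

Things in the scene. Friction and masses are not known exactly. Their poses are not given: they have to be found in the camera images.
- board_mark (a point): centre of the dark strip (208 x 52 mm) inlaid in the fixed wooden display board (300 x 130 x 18 mm), on its top face, 18 mm above the counter; x along the strip, z up. Block centres along x: first and third course -52 and +52 mm; second course whole block 0, halves -79 and +79 mm. Centres 17.5, 52.5 and 87.5 mm above this point
- clamp: cutting clamp's fixed wooden base, 270 x 150 x 15 mm; origin on the counter under it; x points from the sliding jaw to the fence. The halves lie on its top (15 mm up) at x = 55 mm, y = -25.5 and +25.5 mm. The fixed steel fence behind them (x = 80 to 105 mm) rises only 10 mm above the base; the jaw (130 mm wide in y, top 60 mm above the counter) is on their -x side
- jaw (a joint): opening of the clamp's sliding jaw in m: 0 closed, 0.08 fully open; slides to the clamp's -x against some 3 N of friction and stays where left. Closed, its two steel lips reach 18 mm over the halves (2 mm above them) and keep them from being lifted; fully open, they are 62 mm clear
- jaw_grip (a point): centre of the top of the jaw's wooden handle, an upright plate 14 mm thick (along the clamp's x), 50 mm wide (along its y), 38 mm high, standing on the jaw, its top 98 mm above the counter; axes as the clamp's; moves with the jaw
- B1: whole block of pressed brown sugar, 100 x 50 x 35 mm (x, y, z), 0.18 to 0.29 kg, lying flat on the counter; origin at its centre, x along its length. Three to five of B1 to B5 are present; they are all alike
- B2: whole block of pressed brown sugar, 100 x 50 x 35 mm (x, y, z), 0.18 to 0.29 kg, lying flat on the counter; origin at its centre, x along its length. Three to five of B1 to B5 are present; they are all alike
- B3: whole block of pressed brown sugar, 100 x 50 x 35 mm (x, y, z), 0.18 to 0.29 kg, lying flat on the counter; origin at its centre, x along its length. Three to five of B1 to B5 are present; they are all alike
- B4: whole block of pressed brown sugar, 100 x 50 x 35 mm (x, y, z), 0.18 to 0.29 kg, lying flat on the counter; origin at its centre, x along its length. Three to five of B1 to B5 are present; they are all alike
- B5: whole block of pressed brown sugar, 100 x 50 x 35 mm (x, y, z), 0.18 to 0.29 kg, lying flat on the counter; origin at its centre, x along its length. Three to five of B1 to B5 are present; they are all alike
- H1: half of a sawn sugar block, 46 x 50 x 35 mm (x, y, z), about 0.11 kg, lying on the bed of the clamp beside the other half, slightly paler than the whole blocks; origin at its centre, x along the length of the former block (across the clamp, its y axis)
- H2: half of a sawn sugar block, 46 x 50 x 35 mm (x, y, z), about 0.11 kg, lying on the bed of the clamp beside the other half, slightly paler than the whole blocks; origin at its centre, x along the length of the former block (across the clamp, its y axis)
- tin: round closed spice tin, 55 mm wide and 55 mm high, 0.14 to 0.23 kg, standing on the display board in the way; origin at the centre of its underside
- mat: round cork mat lying on the counter, 120 mm across and 5 mm thick, fixed; origin at the centre of its underside
- jar: honey jar, 70 mm wide and 100 mm high; bystander; origin at the centre of its underside
- bowl: steel bowl, 120 mm wide and 50 mm high; bystander; origin at the centre of its underside
- brush: hand brush lying flat; bystander; origin near its middle, underside

How it is judged:
On the way:
1. the jaw is slid open, at least 60 mm, with both halves still lying in the clamp (value of joint jaw above 0.06 m and z of each of H1, H2 in the frame of clamp below 0.04 m and horizontal distance between each of H1, H2 and clamp below 0.1 m), for 0.2 s.
At the end, for the whole second after the job is handed in: All whole blocks present lie flat in whole-block places of the stack, the halves at both ends of course two: within 11 mm along and across, 6 mm in height, 0.14 rad in line (halves 0.17), at rest; the tin stands upright on the mat, within 45 mm of its centre (((x of B1 in the frame of board_mark between -0.063 and -0.041 m and y of B1 in the frame of board_mark between -0.011 and 0.011 m and z of B1 in the frame of board_mark between 0.0115 and 0.0235 m) or (x of B1 in the frame of board_mark between 0.041 and 0.063 m and y of B1 in the frame of board_mark between -0.011 and 0.011 m and z of B1 in the frame of board_mark between 0.0115 and 0.0235 m) or (x of B1 in the frame of board_mark between -0.011 and 0.011 m and y of B1 in the frame of board_mark between -0.011 and 0.011 m and z of B1 in the frame of board_mark between 0.0465 and 0.0585 m) or (x of B1 in the frame of board_mark between -0.063 and -0.041 m and y of B1 in the frame of board_mark between -0.011 and 0.011 m and z of B1 in the frame of board_mark between 0.0815 and 0.0935 m) or (x of B1 in the frame of board_mark between 0.041 and 0.063 m and y of B1 in the frame of board_mark between -0.011 and 0.011 m and z of B1 in the frame of board_mark between 0.0815 and 0.0935 m)) and angle between the x axis of each of B1, B2, B3, B4, B5 and the x axis of board_mark, either way round below 0.14 rad and (angle between B1's own z axis and vertical below 0.1 rad or angle between B1's own z axis and vertical above 3.04 rad) and linear speed of each of B1, B2, B3, B4, B5, H1, H2, tin below 0.02 m/s and ((x of B2 in the frame of board_mark between -0.063 and -0.041 m and y of B2 in the frame of board_mark between -0.011 and 0.011 m and z of B2 in the frame of board_mark between 0.0115 and 0.0235 m) or (x of B2 in the frame of board_mark between 0.041 and 0.063 m and y of B2 in the frame of board_mark between -0.011 and 0.011 m and z of B2 in the frame of board_mark between 0.0115 and 0.0235 m) or (x of B2 in the frame of board_mark between -0.011 and 0.011 m and y of B2 in the frame of board_mark between -0.011 and 0.011 m and z of B2 in the frame of board_mark between 0.0465 and 0.0585 m) or (x of B2 in the frame of board_mark between -0.063 and -0.041 m and y of B2 in the frame of board_mark between -0.011 and 0.011 m and z of B2 in the frame of board_mark between 0.0815 and 0.0935 m) or (x of B2 in the frame of board_mark between 0.041 and 0.063 m and y of B2 in the frame of board_mark between -0.011 and 0.011 m and z of B2 in the frame of board_mark between 0.0815 and 0.0935 m)) and (angle between B2's own z axis and vertical below 0.1 rad or angle between B2's own z axis and vertical above 3.04 rad) and ((x of B3 in the frame of board_mark between -0.063 and -0.041 m and y of B3 in the frame of board_mark between -0.011 and 0.011 m and z of B3 in the frame of board_mark between 0.0115 and 0.0235 m) or (x of B3 in the frame of board_mark between 0.041 and 0.063 m and y of B3 in the frame of board_mark between -0.011 and 0.011 m and z of B3 in the frame of board_mark between 0.0115 and 0.0235 m) or (x of B3 in the frame of board_mark between -0.011 and 0.011 m and y of B3 in the frame of board_mark between -0.011 and 0.011 m and z of B3 in the frame of board_mark between 0.0465 and 0.0585 m) or (x of B3 in the frame of board_mark between -0.063 and -0.041 m and y of B3 in the frame of board_mark between -0.011 and 0.011 m and z of B3 in the frame of board_mark between 0.0815 and 0.0935 m) or (x of B3 in the frame of board_mark between 0.041 and 0.063 m and y of B3 in the frame of board_mark between -0.011 and 0.011 m and z of B3 in the frame of board_mark between 0.0815 and 0.0935 m)) and (angle between B3's own z axis and vertical below 0.1 rad or angle between B3's own z axis and vertical above 3.04 rad) and ((x of B4 in the frame of board_mark between -0.063 and -0.041 m and y of B4 in the frame of board_mark between -0.011 and 0.011 m and z of B4 in the frame of board_mark between 0.0115 and 0.0235 m) or (x of B4 in the frame of board_mark between 0.041 and 0.063 m and y of B4 in the frame of board_mark between -0.011 and 0.011 m and z of B4 in the frame of board_mark between 0.0115 and 0.0235 m) or (x of B4 in the frame of board_mark between -0.011 and 0.011 m and y of B4 in the frame of board_mark between -0.011 and 0.011 m and z of B4 in the frame of board_mark between 0.0465 and 0.0585 m) or (x of B4 in the frame of board_mark between -0.063 and -0.041 m and y of B4 in the frame of board_mark between -0.011 and 0.011 m and z of B4 in the frame of board_mark between 0.0815 and 0.0935 m) or (x of B4 in the frame of board_mark between 0.041 and 0.063 m and y of B4 in the frame of board_mark between -0.011 and 0.011 m and z of B4 in the frame of board_mark between 0.0815 and 0.0935 m)) and (angle between B4's own z axis and vertical below 0.1 rad or angle between B4's own z axis and vertical above 3.04 rad) and ((x of B5 in the frame of board_mark between -0.063 and -0.041 m and y of B5 in the frame of board_mark between -0.011 and 0.011 m and z of B5 in the frame of board_mark between 0.0115 and 0.0235 m) or (x of B5 in the frame of board_mark between 0.041 and 0.063 m and y of B5 in the frame of board_mark between -0.011 and 0.011 m and z of B5 in the frame of board_mark between 0.0115 and 0.0235 m) or (x of B5 in the frame of board_mark between -0.011 and 0.011 m and y of B5 in the frame of board_mark between -0.011 and 0.011 m and z of B5 in the frame of board_mark between 0.0465 and 0.0585 m) or (x of B5 in the frame of board_mark between -0.063 and -0.041 m and y of B5 in the frame of board_mark between -0.011 and 0.011 m and z of B5 in the frame of board_mark between 0.0815 and 0.0935 m) or (x of B5 in the frame of board_mark between 0.041 and 0.063 m and y of B5 in the frame of board_mark between -0.011 and 0.011 m and z of B5 in the frame of board_mark between 0.0815 and 0.0935 m)) and (angle between B5's own z axis and vertical below 0.1 rad or angle between B5's own z axis and vertical above 3.04 rad) and ((x of H1 in the frame of board_mark between -0.09 and -0.068 m and y of H1 in the frame of board_mark between -0.011 and 0.011 m and z of H1 in the frame of board_mark between 0.0465 and 0.0585 m) or (x of H1 in the frame of board_mark between 0.068 and 0.09 m and y of H1 in the frame of board_mark between -0.011 and 0.011 m and z of H1 in the frame of board_mark between 0.0465 and 0.0585 m)) and (angle between the x axis of H1 and the x axis of board_mark, either way round below 0.17 rad or angle between the y axis of H1 and the x axis of board_mark, either way round below 0.17 rad) and (angle between H1's own z axis and vertical below 0.1 rad or angle between H1's own z axis and vertical above 3.04 rad) and ((x of H2 in the frame of board_mark between -0.09 and -0.068 m and y of H2 in the frame of board_mark between -0.011 and 0.011 m and z of H2 in the frame of board_mark between 0.0465 and 0.0585 m) or (x of H2 in the frame of board_mark between 0.068 and 0.09 m and y of H2 in the frame of board_mark between -0.011 and 0.011 m and z of H2 in the frame of board_mark between 0.0465 and 0.0585 m)) and (angle between the x axis of H2 and the x axis of board_mark, either way round below 0.17 rad or angle between the y axis of H2 and the x axis of board_mark, either way round below 0.17 rad) and (angle between H2's own z axis and vertical below 0.1 rad or angle between H2's own z axis and vertical above 3.04 rad) and horizontal distance between tin and mat below 0.045 m and z of tin in the frame of mat below 0.012 m and angle between tin's own z axis and vertical below 0.1 rad); the robot touches nothing.
It fails at once if the jar, the bowl or the brush is moved more than 30 mm or the jar or bowl tipped (distance of any of jar, bowl, brush from where it was at the start of the episode above 0.03 m or angle between any of jar, bowl's own z axis and vertical above 0.4 rad).
Of B1, B2, B3, B4, B5 only 3 to 5 are there at a start; the rules pass over those that are not, and their reading is None.
At some moment in a run one of tin may be knocked a few centimetres aside while the robot is not near it.
Once in a run the grip may slacken for a moment while it holds something.
It also fails if it takes over 210 s, if anything falls off the work surface, if the arm or the gripper's body presses on something with over 40 N, if the wrist force passes 120 N, or if a joint passes its speed limit or range.

### The arm

A 7-joint arm with a two-finger parallel gripper is mounted at the origin on the work surface. World frame = base frame: x ahead of the robot, y to its left, z up, the work surface at z = 0. Lengths are in m, angles in rad, forces in N, time in s.
With the tool pointing down it reaches from about 0.4 to 0.85 m from the base axis. Payload 10.4 kg.
Tool frame: the origin (TCP) lies at the very end of the fingers, on their centre line; the grasp point (between the pads) lies 19 mm behind it (r.pinch_z is the distance from the TCP to the grasp point, in m); z points along the fingers, y is the line along which they close (so a half turn about z gives the same grasp; the last joint's range is limited). The gripper opens to 87 mm and grips with 3 to 60 N. Pads are 19 mm wide; open, the fingers measure 117 mm over their backs; the gripper's body (75 mm by 190 mm) begins 51 mm behind the grasp point.
Start: joints at [-1.291, 0.332, -0.065, 1.46, 0.022, 1.35, -0.088], TCP at [0.186, 0.597, 0.223] pointing down, gripper open.
Joint ranges: [-2.6, 2.6], [-0.5, 2.12], [-1.47, 1.34], [0.16, 2.42], [-1.27, 4.41], [0.06, 2.06], [-2.6, 2.6]. Speed limits (rad/s): [2.22, 2.22, 2.79, 2.79, 3.14, 3.14, 3.14].

### API

Orientations are given as a unit quaternion [x, y, z, w].
In Python, from bench import r, camera gives the robot as it stands. The module is installed in compiled form; this text tells all that it offers.
- The arm moves only by the shell command python3 -m pendant 'ROWS' [FORCE]. ROWS is JSON, a list of rows, each an object with "dp": the shift along the tool's x, y, z as a fraction of full scale, a list of three; "rotation": the turn, a rotation vector about the tool's x, y, z as a fraction of full scale, a list of three; "jaw": the opening, from 0 (shut) to 1 (fully open). A call has 1 to 8 rows; each row is the pose to reach, as a shift and turn from the pose commanded when the call began, along the tool's axes at that moment, turning the shorter way round; what a row does not reach only later rows make up. Full scale, the value 1, is 0.15 m for a shift and 2 pi rad for a turn. A row lasts 1/8 s, in which the tool goes at most 62.5 mm and 10.7 degrees, less where a joint would pass 70% of its speed; a pose out of reach is approached as far as the arm can. A call with a number of a shift or a turn outside -1 to 1 is refused whole. A call with a gripper value outside its range is refused whole. The fingers move at their own pace and stop on an object; FORCE is the grip in N (left out, the last holds). Time passes only in rows, so rows that repeat a pose let the fingers close. It gives the time, the measured TCP pose, the force, the opening and the grip force at its end, in the units of the state.
- r.read_state(): the state, without advancing time (a new reading comes with each control period).
- camera(name): name is "scene" or "top"; returns a dict with "image" (384x512x3 uint8, red, green, blue), "z_map" (384x512 float32, m along the optical axis (not along the pixel's ray), 0 where there is no reading), "mtx" (3x3 intrinsics, pixels), "T" (4x4, takes a point from camera to world coordinates). Camera axes: x right, y down, z forward; pixel columns grow to the right and rows downward; lengths in m; the calibration is good to about 2 mm. A picture is of the moment at which its call begins.
- r.close_job(): hands the job in; it is judged then, once.
The state is a dict: "time": time; "joint_positions": joint angles; "joint_vel": joint speeds; "joint_torque": joint torques, N m; "ee_pos": TCP position; "eef_rot": TCP orientation; "ft_force": force on the tool from outside, world axes, zero at the start; "torque": the same for the moment, N m; "width": finger opening in m; "grip_force": force on a finger pad.
Only numpy, scipy, OpenCV 4.12 (cv2) and the standard library are available. Lean on these libraries where they do the work, as an engineer would, in place of code of your own. Each camera call takes 0.05 s, during which the arm holds its last target. There are 200 camera calls.

## Working session

There is one attempt and no reset: what is moved stays moved. The work goes in short steps, Python scripts to look and compute and a shell command to move; the robot and the scene stay as the last step left them, time stands still between calls to the robot, and variables do not carry over. Pictures are saved under pics/ and viewed, at most 14 in all, crops included, and the job is handed in when it is done.

```bash
mkdir -p pics
python3 - <<'E'
from bench import r,camera
import cv2,numpy as np
s=r.read_state();print({k:np.round(v,3).tolist() for k,v in s.items()})
for n in("top","scene"):
    c=camera(n);cv2.imwrite(f"pics/{n}0.png",cv2.resize(c["image"][:,:,::-1],(800,600)));np.savez(f"pics/{n}0.npz",**c)
    print(n,np.round(c["mtx"],1).tolist(),np.round(c["T"],3).tolist())
E
```

```text
{'time': 0.0, 'joint_positions': [-1.291, 0.333, -0.065, 1.461, 0.022, 1.35, -0.089], 'joint_vel': [-0.002, -0.0, 0.002, 0.001, 0.0, 0.001, -0.001], 'joint_torque': [0.0, -62.327, 0.025, -38.991, -0.061, 0.04, 0.0], 'ee_pos': [0.186, 0.596, 0.222], 'eef_rot': [0.151, 0.989, -0.001, -0.0], 'ft_force': [0.628, 0.162, -0.255], 'torque': [-0.006, 0.033, 0.003], 'grip_force': 0.0, 'width': 0.087}
top [[430.8, 0.0, 247.9], [0.0, 430.8, 192.1], [0.0, 0.0, 1.0]] [[-0.001, -0.997, 0.079, 0.501], [-1.0, 0.002, 0.013, 0.007], [-0.013, -0.079, -0.997, 1.274], [0.0, 0.0, 0.0, 1.0]]
scene [[399.1, 0.0, 248.9], [0.0, 399.1, 185.9], [0.0, 0.0, 1.0]] [[-0.636, 0.4, -0.659, 1.297], [0.771, 0.334, -0.541, 0.603], [0.004, -0.853, -0.521, 0.665], [0.0, 0.0, 0.0, 1.0]]
```

View pics/top0.png

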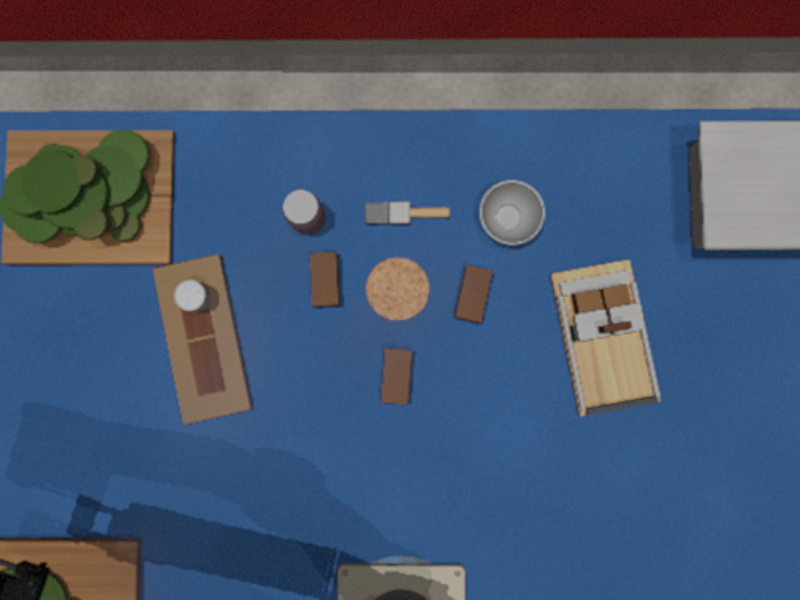

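View pics/scene0.png

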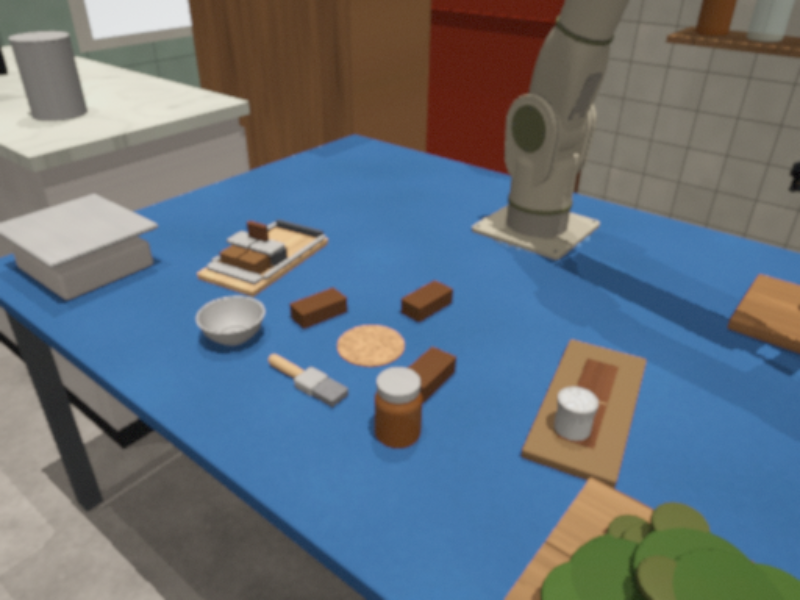

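The top view shows three whole blocks at (324,279), (474,294) and (396,376), so there is no third course. The tin is at (191,296) on the board at (201,339), the mat at (398,289), and the clamp at (606,338) with its handle at (615,327).

```bash
cat > h.py <<'E'
import numpy as np,cv2
from bench import r,camera
from scipy.spatial.transform import Rotation as R
def cloud(c):
    z=c["z_map"].astype(float);K=c["mtx"];v,u=np.indices(z.shape)
    p=np.stack([(u-K[0,2])/K[0,0]*z,(v-K[1,2])/K[1,1]*z,z],-1)
    return p@c["T"][:3,:3].T+c["T"][:3,3]
def rects(c,zlo,zhi,amin=80,P=None,xy=None,col=None):
    P=cloud(c) if P is None else P
    m=(P[...,2]>zlo)&(P[...,2]<zhi)&(c["z_map"]>0)&(P[...,0]>.25)&(P[...,0]<.95)&(abs(P[...,1])<.7)
    if xy: m&=np.hypot(P[...,0]-xy[0],P[...,1]-xy[1])<xy[2]
    if col is not None: m&=col
    n,l,st,ce=cv2.connectedComponentsWithStats(m.astype(np.uint8),connectivity=4)
    out=[]
    for i in range(1,n):
        if st[i,4]<amin: continue
        q=P[l==i]; (cx,cy),(w,h),a=cv2.minAreaRect((q[:,:2]*1000).astype(np.float32))
        if w<h:w,h,a=h,w,a+90
        out.append((round(cx,1),round(cy,1),round(w,1),round(h,1),round((a+90)%180-90,1),round(np.median(q[:,2])*1000,1),len(q),np.round(q[:,:2].mean(0)*1000,1).tolist()))
    return out
E
python3 - <<'E'
from h import *
c=dict(np.load("pics/top0.npz"));P=cloud(c);im=c["image"].astype(int)
print("table",np.median(P[200:330,250:300,2]))
for nm,lo,hi in(("blocks",.028,.042),("board",.012,.024),("halves/jaw",.044,.057),("jawtop",.056,.066),("tin",.066,.08),("handle",.088,.11),("mat",.0035,.008)):
    print(nm,*rects(c,lo,hi,40),sep="\n ")
# dark strip
g=im.sum(2);m=(P[...,2]>.012)&(P[...,2]<.024)&(P[...,1]>.3)&(P[...,0]<.7)
print("lum",np.percentile(g[m],[5,20,40,60,80,95]))
red=(im[...,0]<im[...,1]*1.75)
hv=cv2.resize(c["image"][150:280,80:180],None,fx=5,fy=4.6,interpolation=cv2.INTER_CUBIC)
h2=cv2.resize(c["image"][150:280,345:430],None,fx=3.5,fy=4.6)
cv2.imwrite("pics/crop1.png",np.hstack([hv,h2])[:,:,::-1])
print(hv.shape,h2.shape)
E
```

```text
table -0.00018856779878217989
blocks
 (797.5, -550.8, 194.1, 6.9, 0.3, np.float64(34.4), 151, [795.5, -550.1])
 (765.8, 503.8, 114.5, 48.3, -24.9, np.float64(33.4), 357, [757.0, 506.9])
 (766.4, -210.6, 106.8, 95.7, 37.1, np.float64(34.8), 214, [776.2, -219.7])
 (639.9, 143.2, 99.6, 49.6, 3.3, np.float64(34.6), 586, [639.6, 143.3])
 (611.9, -134.1, 100.3, 50.5, -13.2, np.float64(34.8), 596, [611.8, -133.8])
 (460.5, 9.7, 100.0, 49.8, -4.6, np.float64(34.5), 606, [460.7, 9.7])
 (406.9, -402.2, 130.4, 12.8, -79.7, np.float64(32.7), 200, [406.9, -401.4])
board
 (906.9, 628.1, 143.1, 47.3, 89.7, np.float64(14.9), 367, [913.9, 631.5])
 (624.5, 499.0, 580.0, 334.3, 21.6, np.float64(16.6), 6140, [598.5, 422.1])
 (779.7, -549.6, 81.0, 4.8, 0.6, np.float64(15.9), 49, [779.2, -549.8])
 (762.6, -203.7, 91.9, 89.9, -5.6, np.float64(17.9), 322, [765.7, -206.7])
 (768.1, -10.8, 157.3, 43.6, -89.9, np.float64(17.8), 536, [767.4, 3.1])
 (648.1, -353.6, 153.4, 54.7, -68.3, np.float64(15.6), 377, [647.5, -347.8])
 (621.5, -429.4, 53.2, 12.9, -3.7, np.float64(16.2), 45, [620.1, -430.0])
 (586.8, -311.2
[... 1302 characters left out ...]
172.3, -0.1, np.float64(100.9), 5162, [796.7, -613.2])
 (811.4, 623.2, 156.2, 116.6, -86.4, np.float64(95.8), 1693, [808.8, 628.5])
 (761.5, 179.0, 59.5, 59.4, 2.2, np.float64(99.7), 387, [760.5, 178.2])
 (547.3, -375.9, 50.6, 13.9, -79.9, np.float64(97.0), 97, [547.2, -375.0])
mat
 (763.3, -213.7, 48.8, 38.1, 1.1, np.float64(5.8), 101, [762.4, -212.6])
 (654.9, 6.2, 51.9, 33.7, -18.5, np.float64(5.3), 94, [657.6, 2.4])
 (653.6, -32.0, 43.0, 21.0, 50.1, np.float64(5.6), 47, [653.7, -33.8])
 (610.0, 20.6, 116.9, 74.6, 42.1, np.float64(5.6), 358, [609.6, 25.2])
 (613.9, -11.4, 45.8, 35.6, 38.1, np.float64(5.7), 87, [614.7, -13.2])
lum [197. 242. 298. 333. 342. 354.]
(598, 500, 3) (598, 298, 3)
```

View pics/crop1.png

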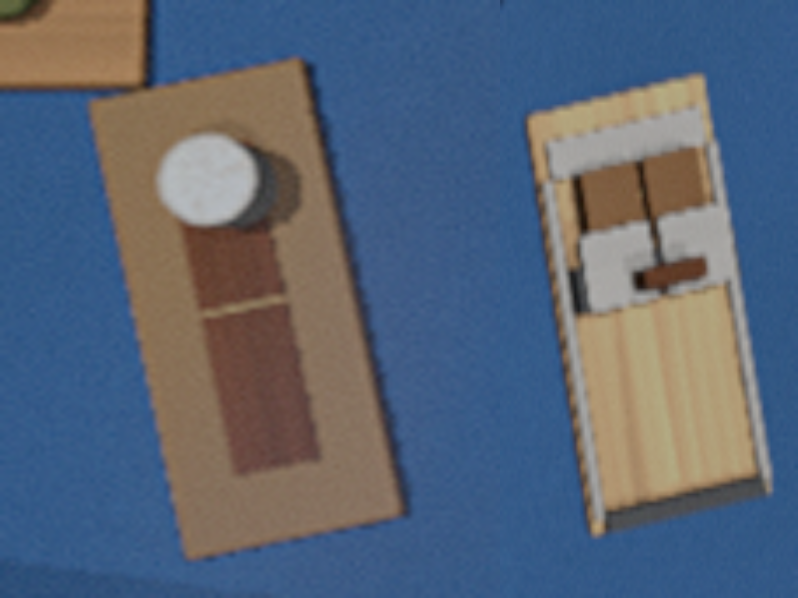

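The crop shows the board corners at (90,103), (300,60), (405,515) and (188,558), the strip's light centre line at (245,306), and the clamp closed with both lips over the halves.

```bash
cat >> h.py <<'E'
def px2w(c,u,v,z):
    d=c["T"][:3,:3]@np.array([(u-c["mtx"][0,2])/c["mtx"][0,0],(v-c["mtx"][1,2])/c["mtx"][1,1],1]);o=c["T"][:3,3]
    return (o+d*(z-o[2])/d[2])[:2]*1000
def state():
    s=r.read_state();Rm=R.from_quat(s["eef_rot"]).as_matrix()
    return s,np.array(s["ee_pos"]),Rm
def plan(*wps):
    """wps: (x,y,z mm, yaw deg of finger-closing line or None); prints dp, rotation per call from measured pose"""
    s,p,Rm=state();yaw=np.degrees(np.arctan2(Rm[1,1],Rm[0,1]))
    print("now",np.round(p*1000,1),"closing yaw",round(yaw,1),"tilt",np.round(Rm[:2,2],4),"w",round(s["width"]*1000,1),"grip",round(s["grip_force"],1),"t",round(s["time"],1),"F",np.round(s["ft_force"],1))
    for w in wps:
        t=np.array(w[:3])/1000;d=Rm.T@(t-p)
        x,y=yaw,w[3] if len(w)>3 and w[3] is not None else yaw
        dy=(y-x+90)%180-90
        Rt=R.from_euler('z',yaw+dy-90,degrees=True).as_matrix()@np.diag([-1,1,-1.])
        rv=R.from_matrix(Rm.T@Rt).as_rotvec()/(2*np.pi)
        print(w,"dp",np.round(d/.15,3).tolist(),"rot",np.round(rv,4).tolist(),"rows>=",int(np.ceil(max(np.linalg.norm(d)/.0625,np.linalg.norm(rv)*360/10.7))))
        p,Rm,yaw=t,Rt,yaw+dy
E
python3 - <<'E'
from h import *
c=dict(np.load("pics/top0.npz"));P=cloud(c)
f=lambda a:(a[0]/5+80-.4,a[1]/4.6+150-.4)
cs=[px2w(c,*f(a),.018) for a in((90,103),(300,60),(405,515),(188,558))]
print(np.round(cs,1),"centre",np.mean(cs,0),"joint",px2w(c,*f((245,306)),.018))
rc=cv2.minAreaRect(np.array(cs,np.float32));print(rc)
im=c["image"].astype(int)
m=(P[...,2]>.010)&(P[...,2]<.024)&(P[...,1]>.27)&(P[...,1]<.5)&(P[...,0]>.38)&(P[...,0]<.70)
n,l,st,ce=cv2.connectedComponentsWithStats(m.astype(np.uint8),connectivity=4);i=1+st[1:,4].argmax();q=P[l==i]
print("board3d",cv2.minAreaRect((q[:,:2]*1000).astype(np.float32)))
k=(l==i)&(im[...,0]<110)&(P[...,2]>.013); k=(l==i)&(im.sum(2)<265)&(abs(P[...,0]-.53)<.1)
k=cv2.morphologyEx(k.astype(np.uint8),cv2.MORPH_OPEN,np.ones((5,5)));q=P[k>0]
print("strip part",len(q),cv2.minAreaRect((q[:,:2]*1000).astype(np.float32)))
mm=(im[...,0]>im[...,2]*1.2)&(np.hypot(P[...,0]-.625,P[...,1]-.005)<.075)&(P[...,2]<.02)
q=P[mm];print("mat",len(q),cv2.minEnclosingCircle((q[:,:2]*1000).astype(np.float32)),q.mean(0))
q=P[(P[...,2]>.07)&(P[...,2]<.08)&(np.hypot(P[...,0]-.606,P[...,1]-.381)<.05)];print("tin",cv2.minEnclosingCircle((q[:,:2]*1000).astype(np.float32)))
plan((350,500,220,80),(480,460,220,80))
E
```

```text
[[661.9 467.2]
 [689.3 343.4]
 [400.1 276.9]
 [373.3 402.5]] centre [531.14736013 372.48914417] joint [531.68530025 372.67195904]
((530.9884033203125, 372.04437255859375), (297.0956726074219, 128.44091796875), 12.637649536132812)
board3d ((548.3778686523438, 388.991943359375), (342.68524169921875, 153.4541778564453), 13.493202209472656)
strip part 821 ((509.0319519042969, 368.8379211425781), (158.87387084960938, 50.210819244384766), 12.472463607788086)
mat 1250 ((625.211181640625, 5.573798656463623), 59.64603042602539) [0.62483793 0.00557697 0.0047305 ]
tin ((606.466552734375, 380.97607421875), 27.90962791442871)
now [186.3 596.2 221.8] closing yaw 72.7 tilt [-0.0003 -0.0012] w 87.0 grip 0.0 t 0.1 F [ 0.2  0.6 -0.5]
(350, 500, 220, 80) dp [-1.233, -0.287, 0.013] rot [-0.0002, -0.0, -0.0204] rows>= 4
(480, 460, 220, 80) dp [-0.9, -0.112, 0.0] rot [0.0, 0.0, 0.0] rows>= 3
```

```bash
python3 -m pendant '[{"dp":[-1,-0.18,0],"rotation":[0,0,0],"jaw":1},{"dp":[-1,-0.18,0],"rotation":[0,0,0],"jaw":1},{"dp":[-1,-0.18,0],"rotation":[0,0,0],"jaw":1},{"dp":[-1,-0.18,0],"rotation":[0,0,0],"jaw":1}]' && python3 -m pendant '[{"dp":[-1,-0.18,0],"rotation":[0,0,0],"jaw":1},{"dp":[-1,-0.18,0],"rotation":[0,0,0],"jaw":1},{"dp":[-1,-0.18,0],"rotation":[0,0,0],"jaw":1},{"dp":[-1,-0.18,0],"rotation":[0,0,0],"jaw":1}]' && python3 -m pendant '[{"dp":[-1,-0.18,0],"rotation":[0,0,0],"jaw":1},{"dp":[-1,-0.18,0],"rotation":[0,0,0],"jaw":1},{"dp":[-1,-0.18,0],"rotation":[0,0,0],"jaw":1},{"dp":[-1,-0.18,0],"rotation":[0,0,0],"jaw":1}]' && python3 -c "
from h import *
plan((606.5,381,100),(606.5,381,36),(606.5,381,150),(625,5.5,150),(625,5.5,25))"
```

```text
time: 0.6
ee_pos: [0.3242, 0.5242, 0.2222]
eef_rot: [0.153, 0.988, -0.0, 0.0]
ft_force: [-0.6, 0.8, 0.4]
width: 0.0869
grip_force: 0.0
time: 1.1
ee_pos: [0.4578, 0.4546, 0.222]
eef_rot: [0.152, 0.988, -0.0, 0.0]
ft_force: [0.0, -0.0, -0.5]
width: 0.087
grip_force: 0.0
time: 1.6
ee_pos: [0.5919, 0.385, 0.2217]
eef_rot: [0.151, 0.988, -0.0, -0.0]
ft_force: [-0.5, 0.6, -0.1]
width: 0.0871
grip_force: 0.0
now [591.9 385.  221.7] closing yaw 72.6 tilt [-0.0009 -0.0005] w 87.1 grip 0.0 t 1.6 F [-0.5  0.6 -0.1]
(606.5, 381, 100) dp [-0.101, 0.004, 0.811] rot [-0.0001, -0.0001, -0.0] rows>= 2
(606.5, 381, 36) dp [0.0, 0.0, 0.427] rot [0.0, 0.0, 0.0] rows>= 2
(606.5, 381, 150) dp [0.0, 0.0, -0.76] rot [0.0, 0.0, 0.0] rows>= 2
(625, 5.5, 150) dp [-0.867, -2.352, 0.0] rot [0.0, 0.0, 0.0] rows>= 7
(625, 5.5, 25) dp [0.0, 0.0, 0.833] rot [0.0, 0.0, 0.0] rows>= 3
```

```bash
python3 -m pendant '[{"dp":[-0.1,0.004,0.4],"rotation":[0,0,0],"jaw":1},{"dp":[-0.1,0.004,0.81],"rotation":[0,0,0],"jaw":1},{"dp":[-0.1,0.004,0.81],"rotation":[0,0,0],"jaw":1}]' && python3 -m pendant '[{"dp":[0,0,0.21],"rotation":[0,0,0],"jaw":1},{"dp":[0,0,0.425],"rotation":[0,0,0],"jaw":1},{"dp":[0,0,0.425],"rotation":[0,0,0],"jaw":1},{"dp":[0,0,0.425],"rotation":[0,0,0],"jaw":0},{"dp":[0,0,0.425],"rotation":[0,0,0],"jaw":0},{"dp":[0,0,0.425],"rotation":[0,0,0],"jaw":0},{"dp":[0,0,0.425],"rotation":[0,0,0],"jaw":0},{"dp":[0,0,0.425],"rotation":[0,0,0],"jaw":0}]' 30 && python3 -m pendant '[{"dp":[0,0,-0.2],"rotation":[0,0,0],"jaw":0},{"dp":[0,0,-0.5],"rotation":[0,0,0],"jaw":0},{"dp":[0,0,-0.8],"rotation":[0,0,0],"jaw":0},{"dp":[0,0,-0.8],"rotation":[0,0,0],"jaw":0}]' && python3 -c "
from h import *
plan((625,5.5,155))"
```

```text
time: 1.98
ee_pos: [0.6009, 0.3823, 0.0958]
eef_rot: [0.149, 0.989, -0.003, -0.004]
ft_force: [0.2, 0.2, 0.6]
width: 0.0868
grip_force: 0.0
time: 2.98
ee_pos: [0.6063, 0.3812, 0.0377]
eef_rot: [0.151, 0.989, 0.0, 0.0]
ft_force: [-0.7, 0.1, 3.3]
width: 0.0514
grip_force: 30.0
time: 3.48
ee_pos: [0.608, 0.3822, 0.1618]
eef_rot: [0.151, 0.989, 0.002, 0.002]
ft_force: [-0.3, -0.4, -2.9]
width: 0.0511
grip_force: 30.0
now [608.  382.2 161.8] closing yaw 72.6 tilt [0.0055 0.004 ] w 51.1 grip 30.0 t 3.5 F [-0.3 -0.4 -2.9]
(625, 5.5, 155) dp [-0.857, -2.363, 0.036] rot [0.0009, 0.0006, -0.0] rows>= 7
```

```bash
python3 -m pendant '[{"dp":[-0.14,-0.39,0],"rotation":[0,0,0],"jaw":0},{"dp":[-0.28,-0.78,0],"rotation":[0,0,0],"jaw":0},{"dp":[-0.42,-0.985,0],"rotation":[0,0,0],"jaw":0},{"dp":[-0.42,-0.985,0],"rotation":[0,0,0],"jaw":0}]' && python3 -m pendant '[{"dp":[-0.14,-0.39,0],"rotation":[0,0,0],"jaw":0},{"dp":[-0.28,-0.78,0],"rotation":[0,0,0],"jaw":0},{"dp":[-0.36,-0.985,0],"rotation":[0,0,0],"jaw":0},{"dp":[-0.36,-0.985,0],"rotation":[0,0,0],"jaw":0}]' && python3 -c "
from h import *
plan((625,5.5,155),(625,5.5,25.5),(625,5.5,150))"
```

```text
time: 3.98
ee_pos: [0.6231, 0.2163, 0.1563]
eef_rot: [0.154, 0.988, -0.001, -0.0]
ft_force: [-0.4, 1.3, -2.2]
width: 0.0512
grip_force: 30.0
time: 4.47
ee_pos: [0.6295, 0.0612, 0.1564]
eef_rot: [0.153, 0.988, -0.001, -0.0]
ft_force: [-0.4, 1.7, -1.0]
width: 0.0513
grip_force: 30.0
now [629.5  61.2 156.4] closing yaw 72.4 tilt [-0.0012 -0.0013] w 51.3 grip 30.0 t 4.5 F [-0.4  1.7 -1. ]
(625, 5.5, 155) dp [-0.083, -0.363, 0.01] rot [-0.0003, -0.0001, -0.0] rows>= 1
(625, 5.5, 25.5) dp [0.0, 0.0, 0.863] rot [0.0, 0.0, 0.0] rows>= 3
(625, 5.5, 150) dp [0.0, 0.0, -0.83] rot [0.0, 0.0, 0.0] rows>= 2
```

```bash
python3 -m pendant '[{"dp":[-0.083,-0.363,0],"rotation":[0,0,0],"jaw":0},{"dp":[-0.083,-0.363,0.3],"rotation":[0,0,0],"jaw":0},{"dp":[-0.083,-0.363,0.6],"rotation":[0,0,0],"jaw":0},{"dp":[-0.083,-0.363,0.75],"rotation":[0,0,0],"jaw":0},{"dp":[-0.083,-0.363,0.84],"rotation":[0,0,0],"jaw":0},{"dp":[-0.083,-0.363,0.87],"rotation":[0,0,0],"jaw":0},{"dp":[-0.083,-0.363,0.872],"rotation":[0,0,0],"jaw":0},{"dp":[-0.083,-0.363,0.872],"rotation":[0,0,0],"jaw":0}]' && python3 -m pendant '[{"dp":[0,0,0],"rotation":[0,0,0],"jaw":1},{"dp":[0,0,0],"rotation":[0,0,0],"jaw":1},{"dp":[0,0,0],"rotation":[0,0,0],"jaw":1},{"dp":[0,0,-0.2],"rotation":[0,0,0],"jaw":1},{"dp":[0,0,-0.5],"rotation":[0,0,0],"jaw":1},{"dp":[0,0,-0.8],"rotation":[0,0,0],"jaw":1},{"dp":[0,0,-0.8],"rotation":[0,0,0],"jaw":1}]' && python3 -c "
from h import *
plan((460.5,9.7,140,85.4),(460.5,9.7,4,85.4),(460.5,9.7,150,85.4))"
```

```text
time: 5.48
ee_pos: [0.6261, 0.0087, 0.0275]
eef_rot: [0.151, 0.989, 0.0, 0.001]
ft_force: [0.1, 0.2, -1.3]
width: 0.0516
grip_force: 30.0
time: 6.35
ee_pos: [0.6277, 0.0085, 0.1507]
eef_rot: [0.151, 0.989, 0.001, 0.003]
ft_force: [0.5, -0.0, -0.8]
width: 0.0867
grip_force: 0.0
now [627.7   8.5 150.7] closing yaw 72.6 tilt [0.007 0.001] w 86.7 grip 0.0 t 6.3 F [ 0.5 -0.  -0.8]
(460.5, 9.7, 140, 85.4) dp [1.067, -0.325, 0.064] rot [0.0004, 0.0011, -0.0354] rows>= 3
(460.5, 9.7, 4, 85.4) dp [0.0, 0.0, 0.907] rot [0.0, 0.0, 0.0] rows>= 3
(460.5, 9.7, 150, 85.4) dp [0.0, 0.0, -0.973] rot [0.0, 0.0, 0.0] rows>= 3
```

```bash
python3 -m pendant '[{"dp":[0.5,-0.16,0.03],"rotation":[0,0,-0.018],"jaw":1},{"dp":[1,-0.31,0.06],"rotation":[0,0,-0.0354],"jaw":1},{"dp":[1,-0.31,0.06],"rotation":[0,0,-0.0354],"jaw":1},{"dp":[1,-0.31,0.06],"rotation":[0,0,-0.0354],"jaw":1},{"dp":[1,-0.31,0.06],"rotation":[0,0,-0.0354],"jaw":1}]' && python3 -c "
from h import *
plan((460.5,9.7,60,85.4),(460.5,9.7,4,85.4),(460.5,9.7,120,85.4))
c=camera('top');P=cloud(c)
q=P[(P[...,2]>.05)&(P[...,2]<.07)&(np.hypot(P[...,0]-.625,P[...,1]-.005)<.06)];print('tin',len(q),cv2.minEnclosingCircle((q[:,:2]*1000).astype(np.float32)))"
```

```text
time: 6.98
ee_pos: [0.4689, 0.009, 0.1374]
eef_rot: [0.04, 0.999, 0.0, 0.0]
ft_force: [1.0, 0.7, -0.1]
width: 0.0867
grip_force: 0.0
now [468.9   9.  137.4] closing yaw 85.4 tilt [0.0005 0.0001] w 86.7 grip 0.0 t 7.0 F [ 1.   0.7 -0.1]
(460.5, 9.7, 60, 85.4) dp [0.057, 0.0, 0.516] rot [0.0, 0.0001, -0.0] rows>= 2
(460.5, 9.7, 4, 85.4) dp [0.0, 0.0, 0.373] rot [0.0, 0.0, 0.0] rows>= 1
(460.5, 9.7, 120, 85.4) dp [0.0, 0.0, -0.773] rot [0.0, 0.0, 0.0] rows>= 2
tin 299 ((625.7205200195312, 9.283336639404297), 27.597122192382812)
```

```bash
python3 -m pendant '[{"dp":[0.057,0,0.3],"rotation":[0,0,0],"jaw":1},{"dp":[0.057,0,0.6],"rotation":[0,0,0],"jaw":1},{"dp":[0.057,0,0.85],"rotation":[0,0,0],"jaw":1},{"dp":[0.057,0,0.89],"rotation":[0,0,0],"jaw":1},{"dp":[0.057,0,0.89],"rotation":[0,0,0],"jaw":1}]' && python3 -m pendant '[{"dp":[0,0,0],"rotation":[0,0,0],"jaw":0},{"dp":[0,0,0],"rotation":[0,0,0],"jaw":0},{"dp":[0,0,0],"rotation":[0,0,0],"jaw":0},{"dp":[0,0,0],"rotation":[0,0,0],"jaw":0},{"dp":[0,0,0],"rotation":[0,0,0],"jaw":0},{"dp":[0,0,0],"rotation":[0,0,0],"jaw":0}]' 35 && python3 -m pendant '[{"dp":[0,0,-0.2],"rotation":[0,0,0],"jaw":0},{"dp":[0,0,-0.5],"rotation":[0,0,0],"jaw":0},{"dp":[0,0,-0.8],"rotation":[0,0,0],"jaw":0},{"dp":[0,0,-0.8],"rotation":[0,0,0],"jaw":0},{"dp":[0,0,-0.8],"rotation":[0,0,0],"jaw":0}]' && python3 -c "
from h import *
plan((480.6,361.2,122,102.6))"
```

```text
time: 7.65
ee_pos: [0.4606, 0.0095, 0.0044]
eef_rot: [0.04, 0.999, -0.0, 0.0]
ft_force: [0.3, 0.8, 0.5]
width: 0.0873
grip_force: 0.0
time: 8.4
ee_pos: [0.46, 0.0096, 0.0041]
eef_rot: [0.04, 0.999, 0.0, 0.0]
ft_force: [-0.3, -0.5, 3.4]
width: 0.0499
grip_force: 35.0
time: 9.02
ee_pos: [0.4591, 0.0096, 0.1229]
eef_rot: [0.04, 0.999, -0.0, -0.001]
ft_force: [0.0, -0.5, -2.6]
width: 0.0498
grip_force: 35.0
now [459.1   9.6 122.9] closing yaw 85.4 tilt [-0.0015 -0.    ] w 49.8 grip 35.0 t 9.0 F [ 0.  -0.5 -2.6]
(480.6, 361.2, 122, 102.6) dp [0.045, 2.348, 0.006] rot [0.0, -0.0002, -0.0478] rows>= 6
```

```bash
python3 -m pendant '[{"dp":[0.01,0.3,0],"rotation":[0,0,0],"jaw":0},{"dp":[0.02,0.6,0],"rotation":[0,0,0],"jaw":0},{"dp":[0.02,0.9,0],"rotation":[0,0,0],"jaw":0},{"dp":[0.02,1,0],"rotation":[0,0,0],"jaw":0},{"dp":[0.02,1,0],"rotation":[0,0,0],"jaw":0}]' && python3 -m pendant '[{"dp":[0.01,0.3,0],"rotation":[0,0,0],"jaw":0},{"dp":[0.02,0.6,0],"rotation":[0,0,0],"jaw":0},{"dp":[0.02,0.9,0],"rotation":[0,0,0],"jaw":0},{"dp":[0.02,1,0],"rotation":[0,0,-0.02],"jaw":0},{"dp":[0.02,1,0],"rotation":[0,0,-0.0478],"jaw":0},{"dp":[0.02,1,0],"rotation":[0,0,-0.0478],"jaw":0}]' && python3 -c "
from h import *
plan((480.6,361.2,60,102.6),(480.6,361.2,22.5,102.6))"
```

```text
time: 9.65
ee_pos: [0.4681, 0.1594, 0.1224]
eef_rot: [0.039, 0.999, -0.001, -0.001]
ft_force: [0.4, -0.8, -2.3]
width: 0.0494
grip_force: 35.0
time: 10.4
ee_pos: [0.4784, 0.307, 0.1232]
eef_rot: [-0.108, 0.994, -0.001, -0.001]
ft_force: [0.7, -0.2, -2.1]
width: 0.0497
grip_force: 35.0
now [478.4 307.  123.2] closing yaw 102.4 tilt [-0.0009 -0.0015] w 49.7 grip 35.0 t 10.4 F [ 0.7 -0.2 -2.1]
(480.6, 361.2, 60, 102.6) dp [-0.093, 0.35, 0.421] rot [-0.0002, -0.0002, -0.0005] rows>= 2
(480.6, 361.2, 22.5, 102.6) dp [0.0, 0.0, 0.25] rot [0.0, 0.0, 0.0] rows>= 1
```

```bash
python3 -m pendant '[{"dp":[-0.093,0.35,0],"rotation":[0,0,0],"jaw":0},{"dp":[-0.093,0.35,0.2],"rotation":[0,0,0],"jaw":0},{"dp":[-0.093,0.35,0.4],"rotation":[0,0,0],"jaw":0},{"dp":[-0.093,0.35,0.4],"rotation":[0,0,0],"jaw":0}]' && python3 -c "
from h import *
plan((480.6,361.2,22.5,102.6))"
```

```text
time: 10.9
ee_pos: [0.4792, 0.3608, 0.0615]
eef_rot: [-0.107, 0.994, -0.002, -0.002]
ft_force: [0.4, 0.4, -2.2]
width: 0.0499
grip_force: 35.0
now [479.2 360.8  61.5] closing yaw 102.3 tilt [-0.0037 -0.0039] w 49.9 grip 35.0 t 10.9 F [ 0.4  0.4 -2.2]
(480.6, 361.2, 22.5, 102.6) dp [-0.011, 0.002, 0.26] rot [-0.0005, -0.0007, -0.0008] rows>= 1
```

Lower, release, rise, and plan to the second block.

```bash
python3 -m pendant '[{"dp":[-0.005,0,0.1],"rotation":[0,0,0],"jaw":0},{"dp":[-0.005,0,0.18],"rotation":[0,0,0],"jaw":0},{"dp":[-0.005,0,0.24],"rotation":[0,0,0],"jaw":0},{"dp":[-0.005,0,0.257],"rotation":[0,0,0],"jaw":0},{"dp":[-0.005,0,0.257],"rotation":[0,0,0],"jaw":0},{"dp":[-0.005,0,0.257],"rotation":[0,0,0],"jaw":0}]' && python3 -m pendant '[{"dp":[0,0,0],"rotation":[0,0,0],"jaw":1},{"dp":[0,0,0],"rotation":[0,0,0],"jaw":1},{"dp":[0,0,0],"rotation":[0,0,0],"jaw":1},{"dp":[0,0,-0.2],"rotation":[0,0,0],"jaw":1},{"dp":[0,0,-0.5],"rotation":[0,0,0],"jaw":1},{"dp":[0,0,-0.8],"rotation":[0,0,0],"jaw":1},{"dp":[0,0,-0.8],"rotation":[0,0,0],"jaw":1}]' && python3 -c "
from h import *
plan((639.9,143.2,140,93.3))"
```

```text
time: 11.65
ee_pos: [0.4811, 0.3638, 0.0259]
eef_rot: [-0.11, 0.994, 0.0, 0.0]
ft_force: [-0.4, 0.9, -1.4]
width: 0.0496
grip_force: 35.0
time: 12.52
ee_pos: [0.4826, 0.365, 0.1497]
eef_rot: [-0.11, 0.994, 0.002, 0.003]
ft_force: [-0.2, 1.0, -0.8]
width: 0.0867
grip_force: 0.0
now [482.6 365.  149.7] closing yaw 102.6 tilt [0.0054 0.0047] w 86.7 grip 0.0 t 12.5 F [-0.2  1.  -0.8]
(639.9, 143.2, 140, 93.3) dp [-0.7, -1.672, 0.063] rot [0.0006, 0.001, 0.0258] rows>= 5
```

```bash
python3 -m pendant '[{"dp":[-0.2,-0.4,0],"rotation":[0,0,0],"jaw":1},{"dp":[-0.35,-0.83,0],"rotation":[0,0,0.0258],"jaw":1},{"dp":[-0.35,-0.83,0],"rotation":[0,0,0.0258],"jaw":1},{"dp":[-0.35,-0.83,0],"rotation":[0,0,0.0258],"jaw":1}]' && python3 -m pendant '[{"dp":[-0.22,-0.4,0],"rotation":[0,0,0],"jaw":1},{"dp":[-0.22,-0.88,0],"rotation":[0,0,0],"jaw":1},{"dp":[-0.22,-0.88,0],"rotation":[0,0,0],"jaw":1},{"dp":[-0.22,-0.88,0],"rotation":[0,0,0],"jaw":1},{"dp":[-0.22,-0.88,0],"rotation":[0,0,0],"jaw":1},{"dp":[-0.22,-0.88,0],"rotation":[0,0,0],"jaw":1}]' && python3 -c "
from h import *
plan((639.9,143.2,50,93.3),(639.9,143.2,4,93.3))
c=camera('top');print(rects(c,.045,.06,100,xy=(.48,.36,.09)),rects(c,.045,.06,100,xy=(.58,.38,.06)),rects(c,.028,.042,100,xy=(.64,.143,.09)))"
```

```text
time: 13.02
ee_pos: [0.5592, 0.2529, 0.1446]
eef_rot: [-0.029, 1.0, -0.0, -0.001]
ft_force: [-0.2, 0.2, 0.3]
width: 0.087
grip_force: 0.0
time: 13.78
ee_pos: [0.5994, 0.1261, 0.1453]
eef_rot: [-0.031, 1.0, 0.0, -0.0]
ft_force: [0.1, 0.5, 0.3]
width: 0.0871
grip_force: 0.0
now [599.4 126.1 145.3] closing yaw 93.5 tilt [-0.0003  0.0008] w 87.1 grip 0.0 t 13.8 F [0.1 0.5 0.3]
(639.9, 143.2, 50, 93.3) dp [-0.277, 0.097, 0.636] rot [0.0001, -0.0, 0.0006] rows>= 2
(639.9, 143.2, 4, 93.3) dp [0.0, 0.0, 0.307] rot [0.0, 0.0, 0.0] rows>= 1
[(482.4, 363.8, 100.0, 51.3, 13.2, np.float64(52.4), 639, [482.4, 363.2])] [] []
```

```bash
python3 -m pendant '[{"dp":[-0.277,0.097,0],"rotation":[0,0,0],"jaw":1},{"dp":[-0.277,0.097,0.3],"rotation":[0,0,0],"jaw":1},{"dp":[-0.277,0.097,0.6],"rotation":[0,0,0],"jaw":1},{"dp":[-0.277,0.097,0.85],"rotation":[0,0,0],"jaw":1},{"dp":[-0.277,0.097,0.942],"rotation":[0,0,0],"jaw":1},{"dp":[-0.277,0.097,0.942],"rotation":[0,0,0],"jaw":1}]' && python3 -m pendant '[{"dp":[0,0,0],"rotation":[0,0,0],"jaw":0},{"dp":[0,0,0],"rotation":[0,0,0],"jaw":0},{"dp":[0,0,0],"rotation":[0,0,0],"jaw":0},{"dp":[0,0,0],"rotation":[0,0,0],"jaw":0},{"dp":[0,0,0],"rotation":[0,0,0],"jaw":0},{"dp":[0,0,0],"rotation":[0,0,0],"jaw":0}]' 35 && python3 -m pendant '[{"dp":[0,0,-0.2],"rotation":[0,0,0],"jaw":0},{"dp":[0,0,-0.5],"rotation":[0,0,0],"jaw":0},{"dp":[0,0,-0.8],"rotation":[0,0,0],"jaw":0},{"dp":[0,0,-0.8],"rotation":[0,0,0],"jaw":0},{"dp":[0,0,-0.8],"rotation":[0,0,0],"jaw":0},{"dp":[0,0,-0.8],"rotation":[0,0,0],"jaw":0}]' && python3 -c "
from h import *
plan((582.8,385.1,122,102.6))"
```

```text
time: 14.58
ee_pos: [0.6403, 0.141, 0.004]
eef_rot: [-0.029, 1.0, -0.0, -0.0]
ft_force: [0.6, -0.0, 0.3]
width: 0.0876
grip_force: 0.0
time: 15.32
ee_pos: [0.6406, 0.1409, 0.0044]
eef_rot: [-0.029, 1.0, 0.0, 0.0]
ft_force: [-0.4, 0.9, 2.8]
width: 0.0495
grip_force: 35.0
time: 16.08
ee_pos: [0.6394, 0.1402, 0.1221]
eef_rot: [-0.029, 1.0, -0.0, -0.002]
ft_force: [0.1, 0.2, -1.4]
width: 0.0496
grip_force: 35.0
now [639.4 140.2 122.1] closing yaw 93.3 tilt [-0.003  -0.0009] w 49.6 grip 35.0 t 16.1 F [ 0.1  0.2 -1.4]
(582.8, 385.1, 122, 102.6) dp [0.283, 1.652, 0.001] rot [-0.0001, -0.0005, -0.0258] rows>= 5
```

```bash
python3 -m pendant '[{"dp":[0.07,0.35,0],"rotation":[0,0,0],"jaw":0},{"dp":[0.14,0.7,0],"rotation":[0,0,0],"jaw":0},{"dp":[0.17,1,0],"rotation":[0,0,-0.0258],"jaw":0},{"dp":[0.17,1,0],"rotation":[0,0,-0.0258],"jaw":0},{"dp":[0.17,1,0],"rotation":[0,0,-0.0258],"jaw":0}]' && python3 -m pendant '[{"dp":[0.005,0.35,0],"rotation":[0,0,0],"jaw":0},{"dp":[0.005,0.66,0],"rotation":[0,0,0],"jaw":0},{"dp":[0.005,0.66,0],"rotation":[0,0,0],"jaw":0},{"dp":[0.005,0.66,0],"rotation":[0,0,0],"jaw":0},{"dp":[0.005,0.66,0],"rotation":[0,0,0],"jaw":0},{"dp":[0.005,0.66,0],"rotation":[0,0,0],"jaw":0},{"dp":[0.005,0.66,0],"rotation":[0,0,0],"jaw":0}]' && python3 -c "
from h import *
plan((582.8,385.1,23,102.6))"
```

```text
time: 16.7
ee_pos: [0.6062, 0.2878, 0.1229]
eef_rot: [-0.109, 0.994, -0.001, -0.001]
ft_force: [0.6, -1.0, -1.4]
width: 0.0498
grip_force: 35.0
time: 17.58
ee_pos: [0.5843, 0.3847, 0.1242]
eef_rot: [-0.109, 0.994, 0.0, 0.0]
ft_force: [0.4, -0.2, -2.7]
width: 0.0496
grip_force: 35.0
now [584.3 384.7 124.2] closing yaw 102.5 tilt [0.0002 0.    ] w 49.6 grip 35.0 t 17.6 F [ 0.4 -0.2 -2.7]
(582.8, 385.1, 23, 102.6) dp [0.01, 0.005, 0.675] rot [-0.0, 0.0, -0.0001] rows>= 2
```

```bash
python3 -m pendant '[{"dp":[0.01,0.005,0.2],"rotation":[0,0,0],"jaw":0},{"dp":[0.01,0.005,0.4],"rotation":[0,0,0],"jaw":0},{"dp":[0.01,0.005,0.55],"rotation":[0,0,0],"jaw":0},{"dp":[0.01,0.005,0.64],"rotation":[0,0,0],"jaw":0},{"dp":[0.01,0.005,0.675],"rotation":[0,0,0],"jaw":0},{"dp":[0.01,0.005,0.677],"rotation":[0,0,0],"jaw":0},{"dp":[0.01,0.005,0.677],"rotation":[0,0,0],"jaw":0},{"dp":[0.01,0.005,0.677],"rotation":[0,0,0],"jaw":0}]' && python3 -m pendant '[{"dp":[0,0,0],"rotation":[0,0,0],"jaw":1},{"dp":[0,0,0],"rotation":[0,0,0],"jaw":1},{"dp":[0,0,0],"rotation":[0,0,0],"jaw":1},{"dp":[0,0,-0.2],"rotation":[0,0,0],"jaw":1},{"dp":[0,0,-0.5],"rotation":[0,0,0],"jaw":1},{"dp":[0,0,-0.8],"rotation":[0,0,0],"jaw":1},{"dp":[0,0,-0.8],"rotation":[0,0,0],"jaw":1},{"dp":[0,0,-0.8],"rotation":[0,0,0],"jaw":1}]' && python3 -c "
from h import *
plan((611.9,-134.1,150,76.8))"
```

```text
time: 18.58
ee_pos: [0.5827, 0.3859, 0.0232]
eef_rot: [-0.11, 0.994, 0.0, 0.0]
ft_force: [0.1, 0.2, -2.0]
width: 0.0502
grip_force: 35.0
time: 19.58
ee_pos: [0.5822, 0.3856, 0.1422]
eef_rot: [-0.11, 0.994, -0.0, -0.0]
ft_force: [-0.4, 0.7, -1.1]
width: 0.0874
grip_force: 0.0
now [582.2 385.6 142.2] closing yaw 102.6 tilt [-0.0003 -0.0001] w 87.4 grip 0.0 t 19.6 F [-0.4  0.7 -1.1]
(611.9, -134.1, 150, 76.8) dp [0.563, -3.424, -0.052] rot [-0.0, -0.0001, 0.0717] rows>= 9
```

```bash
python3 -m pendant '[{"dp":[0.07,-0.43,0],"rotation":[0,0,0],"jaw":1},{"dp":[0.14,-0.855,0],"rotation":[0,0,0],"jaw":1},{"dp":[0.14,-0.855,0],"rotation":[0,0,0],"jaw":1}]' && python3 -m pendant '[{"dp":[0.07,-0.43,0],"rotation":[0,0,0],"jaw":1},{"dp":[0.14,-0.855,0],"rotation":[0,0,0],"jaw":1},{"dp":[0.14,-0.855,0],"rotation":[0,0,0],"jaw":1}]' && python3 -m pendant '[{"dp":[0.07,-0.43,0],"rotation":[0,0,0],"jaw":1},{"dp":[0.14,-0.855,0],"rotation":[0,0,0],"jaw":1},{"dp":[0.14,-0.855,0],"rotation":[0,0,0],"jaw":1}]' && python3 -m pendant '[{"dp":[0.07,-0.43,0],"rotation":[0,0,0.02],"jaw":1},{"dp":[0.14,-0.855,0],"rotation":[0,0,0.04],"jaw":1},{"dp":[0.14,-0.855,0],"rotation":[0,0,0.0717],"jaw":1},{"dp":[0.14,-0.855,0],"rotation":[0,0,0.0717],"jaw":1},{"dp":[0.14,-0.855,0],"rotation":[0,0,0.0717],"jaw":1},{"dp":[0.14,-0.855,0],"rotation":[0,0,0.0717],"jaw":1}]' && python3 -c "
from h import *
c=camera('top')
print(rects(c,.045,.06,100,xy=(.53,.37,.17)))
c=camera('scene');cv2.imwrite('pics/s1.png',cv2.resize(c['image'][:,:,::-1],(800,600)))
plan((611.9,-134.1,50,76.8),(611.9,-134.1,4,76.8))"
```

```text
time: 19.95
ee_pos: [0.5909, 0.249, 0.1414]
eef_rot: [-0.106, 0.994, -0.002, -0.001]
ft_force: [-0.5, 1.6, 0.7]
width: 0.0867
grip_force: 0.0
time: 20.32
ee_pos: [0.5975, 0.1203, 0.1415]
eef_rot: [-0.106, 0.994, -0.001, -0.001]
ft_force: [-0.1, 1.1, -0.7]
width: 0.0872
grip_force: 0.0
time: 20.7
ee_pos: [0.6045, -0.0086, 0.1417]
eef_rot: [-0.106, 0.994, -0.001, -0.001]
ft_force: [-0.3, 1.2, -0.3]
width: 0.0868
grip_force: 0.0
time: 21.45
ee_pos: [0.6126, -0.1315, 0.1424]
eef_rot: [0.113, 0.994, 0.0, -0.0]
ft_force: [0.9, -0.3, -0.3]
width: 0.0869
grip_force: 0.0
[(532.7, 375.0, 202.5, 51.7, 12.4, np.float64(52.5), 1257, [531.8, 373.9])]
now [ 612.5 -132.3  142.5] closing yaw 76.9 tilt [-0.      0.0004] w 86.9 grip 0.0 t 21.6 F [ 0.4 -0.5 -0.2]
(611.9, -134.1, 50, 76.8) dp [0.001, -0.013, 0.617] rot [0.0001, -0.0, 0.0004] rows>= 2
(611.9, -134.1, 4, 76.8) dp [0.0, 0.0, 0.307] rot [0.0, 0.0, 0.0] rows>= 1
```

View pics/s1.png

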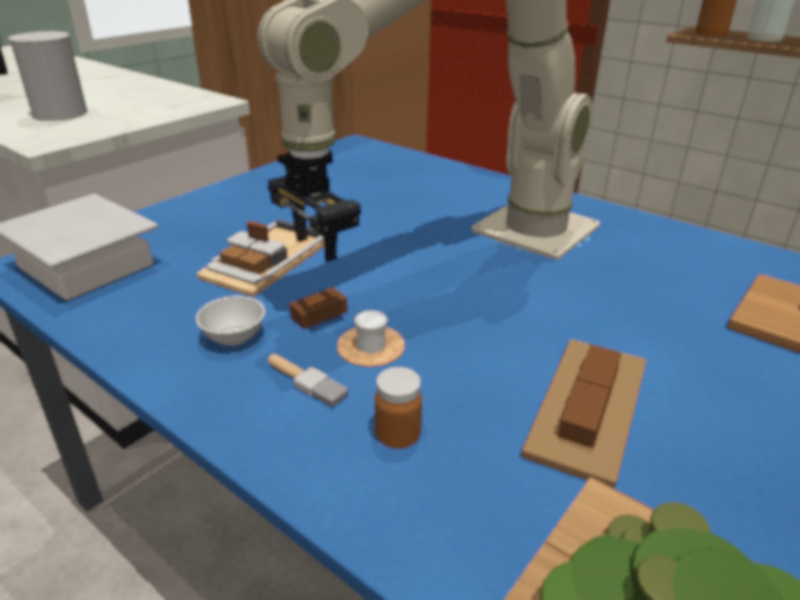

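The picture shows the two bottom blocks aligned on the strip at (590,395), the tin on the mat at (370,332), and the third block still at (318,307). I'll pick that one next.

```bash
python3 -m pendant '[{"dp":[0,-0.01,0.3],"rotation":[0,0,0],"jaw":1},{"dp":[0,-0.01,0.6],"rotation":[0,0,0],"jaw":1},{"dp":[0,-0.01,0.85],"rotation":[0,0,0],"jaw":1},{"dp":[0,-0.01,0.922],"rotation":[0,0,0],"jaw":1},{"dp":[0,-0.01,0.922],"rotation":[0,0,0],"jaw":1},{"dp":[0,-0.01,0.922],"rotation":[0,0,0],"jaw":1}]' && python3 -m pendant '[{"dp":[0,0,0],"rotation":[0,0,0],"jaw":0},{"dp":[0,0,0],"rotation":[0,0,0],"jaw":0},{"dp":[0,0,0],"rotation":[0,0,0],"jaw":0},{"dp":[0,0,0],"rotation":[0,0,0],"jaw":0},{"dp":[0,0,0],"rotation":[0,0,0],"jaw":0},{"dp":[0,0,0],"rotation":[0,0,0],"jaw":0}]' 35 && python3 -m pendant '[{"dp":[0,0,-0.2],"rotation":[0,0,0],"jaw":0},{"dp":[0,0,-0.5],"rotation":[0,0,0],"jaw":0},{"dp":[0,0,-0.8],"rotation":[0,0,0],"jaw":0},{"dp":[0,0,-0.95],"rotation":[0,0,0],"jaw":0},{"dp":[0,0,-0.95],"rotation":[0,0,0],"jaw":0},{"dp":[0,0,-0.95],"rotation":[0,0,0],"jaw":0}]' && python3 -c "
from h import *
plan((532,373.8,146,102.6))"
```

```text
time: 22.3
ee_pos: [0.6133, -0.135, 0.0061]
eef_rot: [0.115, 0.993, 0.0, 0.001]
ft_force: [0.4, -0.2, 0.4]
width: 0.087
grip_force: 0.0
time: 23.05
ee_pos: [0.612, -0.1347, 0.0043]
eef_rot: [0.115, 0.993, 0.0, -0.0]
ft_force: [-0.1, 0.4, 0.1]
width: 0.0503
grip_force: 35.0
time: 23.8
ee_pos: [0.6112, -0.1345, 0.1451]
eef_rot: [0.115, 0.993, 0.0, -0.001]
ft_force: [0.1, -0.8, -3.1]
width: 0.0496
grip_force: 35.0
now [ 611.2 -134.5  145.1] closing yaw 76.8 tilt [-0.0023  0.0004] w 49.6 grip 35.0 t 23.8 F [ 0.1 -0.8 -3.1]
(532, 373.8, 146, 102.6) dp [1.288, 3.179, -0.004] rot [0.0001, -0.0004, -0.0717] rows>= 9
```

```bash
python3 -m pendant '[{"dp":[0.11,0.27,0],"rotation":[0,0,0],"jaw":0},{"dp":[0.22,0.54,0],"rotation":[0,0,0],"jaw":0},{"dp":[0.322,0.795,0],"rotation":[0,0,0],"jaw":0}]' && python3 -m pendant '[{"dp":[0.11,0.27,0],"rotation":[0,0,0],"jaw":0},{"dp":[0.22,0.54,0],"rotation":[0,0,0],"jaw":0},{"dp":[0.322,0.795,0],"rotation":[0,0,0],"jaw":0}]' && python3 -m pendant '[{"dp":[0.11,0.27,0],"rotation":[0,0,0],"jaw":0},{"dp":[0.22,0.54,0],"rotation":[0,0,0],"jaw":0},{"dp":[0.322,0.795,0],"rotation":[0,0,0],"jaw":0}]' && python3 -m pendant '[{"dp":[0.11,0.27,0],"rotation":[0,0,-0.02],"jaw":0},{"dp":[0.22,0.54,0],"rotation":[0,0,-0.04],"jaw":0},{"dp":[0.322,0.7,0],"rotation":[0,0,-0.06],"jaw":0},{"dp":[0.322,0.795,0],"rotation":[0,0,-0.0717],"jaw":0},{"dp":[0.322,0.795,0],"rotation":[0,0,-0.0717],"jaw":0},{"dp":[0.322,0.795,0],"rotation":[0,0,-0.0717],"jaw":0},{"dp":[0.322,0.795,0],"rotation":[0,0,-0.0717],"jaw":0},{"dp":[0.322,0.795,0],"rotation":[0,0,-0.0717],"jaw":0}]' && python3 -c "
from h import *
plan((532,373.8,57.8,102.6))"
```

```text
time: 24.18
ee_pos: [0.5909, -0.0061, 0.1448]
eef_rot: [0.115, 0.993, -0.0, -0.001]
ft_force: [0.0, 0.3, -1.9]
width: 0.0497
grip_force: 35.0
time: 24.55
ee_pos: [0.5712, 0.1209, 0.1449]
eef_rot: [0.115, 0.993, -0.0, -0.001]
ft_force: [1.7, -0.6, -2.3]
width: 0.0499
grip_force: 35.0
time: 24.92
ee_pos: [0.5514, 0.2478, 0.1448]
eef_rot: [0.115, 0.993, -0.001, -0.001]
ft_force: [1.4, 0.9, -2.3]
width: 0.0499
grip_force: 35.0
time: 25.92
ee_pos: [0.5331, 0.3732, 0.1468]
eef_rot: [-0.109, 0.994, -0.0, 0.0]
ft_force: [-1.2, 0.5, -1.7]
width: 0.0499
grip_force: 35.0
now [533.1 373.2 146.8] closing yaw 102.5 tilt [ 0.0001 -0.    ] w 49.9 grip 35.0 t 25.9 F [-1.2  0.5 -1.7]
(532, 373.8, 57.8, 102.6) dp [0.006, 0.005, 0.594] rot [-0.0, 0.0, -0.0002] rows>= 2
```

```bash
python3 -m pendant '[{"dp":[0.006,0.005,0.2],"rotation":[0,0,0],"jaw":0},{"dp":[0.006,0.005,0.35],"rotation":[0,0,0],"jaw":0},{"dp":[0.006,0.005,0.48],"rotation":[0,0,0],"jaw":0},{"dp":[0.006,0.005,0.56],"rotation":[0,0,0],"jaw":0},{"dp":[0.006,0.005,0.595],"rotation":[0,0,0],"jaw":0},{"dp":[0.006,0.005,0.596],"rotation":[0,0,0],"jaw":0},{"dp":[0.006,0.005,0.596],"rotation":[0,0,0],"jaw":0},{"dp":[0.006,0.005,0.596],"rotation":[0,0,0],"jaw":0}]' && python3 -m pendant '[{"dp":[0,0,0],"rotation":[0,0,0],"jaw":1},{"dp":[0,0,0],"rotation":[0,0,0],"jaw":1},{"dp":[0,0,0],"rotation":[0,0,0],"jaw":1},{"dp":[0,0,-0.2],"rotation":[0,0,0],"jaw":1},{"dp":[0,0,-0.5],"rotation":[0,0,0],"jaw":1},{"dp":[0,0,-0.8],"rotation":[0,0,0],"jaw":1},{"dp":[0,0,-0.8],"rotation":[0,0,0],"jaw":1},{"dp":[0,0,-0.8],"rotation":[0,0,0],"jaw":1}]' && python3 -c "
from h import *
print(np.round(r.read_state()['joint_positions'],2))
plan((547.3,-375.9,180,102.6),(547.3,-375.9,180,10.1),(547.3,-375.9,68,10.1))"
```

```text
time: 26.92
ee_pos: [0.5321, 0.3745, 0.0578]
eef_rot: [-0.11, 0.994, 0.0, 0.0]
ft_force: [-0.1, 0.2, -2.2]
width: 0.0494
grip_force: 35.0
time: 27.92
ee_pos: [0.5316, 0.3741, 0.1768]
eef_rot: [-0.11, 0.994, -0.0, -0.0]
ft_force: [-1.1, -0.5, -0.6]
width: 0.0873
grip_force: 0.0
[-0.66  0.41 -0.04  1.45  0.02  1.28  1.1 ]
now [531.6 374.1 176.8] closing yaw 102.6 tilt [-0.0005 -0.0003] w 87.3 grip 0.0 t 27.9 F [-1.1 -0.5 -0.6]
(547.3, -375.9, 180, 102.6) dp [0.989, -4.903, -0.02] rot [-0.0, -0.0001, 0.0] rows>= 13
(547.3, -375.9, 180, 10.1) dp [0.0, 0.0, 0.0] rot [0.0, 0.0, -0.2431] rows>= 9
(547.3, -375.9, 68, 10.1) dp [0.0, 0.0, 0.747] rot [0.0, 0.0, 0.0] rows>= 2
```

```bash
python3 -m pendant '[{"dp":[0.1,-0.4,0],"rotation":[0,0,0.028],"jaw":1},{"dp":[0.2,-0.8,0],"rotation":[0,0,0.056],"jaw":1},{"dp":[0.2,-1,0],"rotation":[0,0,0.084],"jaw":1},{"dp":[0.2,-1,0],"rotation":[0,0,0.112],"jaw":1},{"dp":[0.2,-1,0],"rotation":[0,0,0.14],"jaw":1},{"dp":[0.2,-1,0],"rotation":[0,0,0.168],"jaw":1},{"dp":[0.2,-1,0],"rotation":[0,0,0.196],"jaw":1},{"dp":[0.2,-1,0],"rotation":[0,0,0.222],"jaw":1}]' && python3 -c "
from h import *
plan((547.3,-375.9,180,10.1))
c=camera('top')
print(rects(c,.078,.098,100,xy=(.53,.37,.17)), rects(c,.088,.11,40,xy=(.547,-.376,.06)))"
```

```text
time: 28.92
ee_pos: [0.5345, 0.221, 0.1756]
eef_rot: [0.557, 0.831, -0.001, -0.001]
ft_force: [0.5, -0.2, 0.2]
width: 0.0866
grip_force: 0.0
now [534.5 221.  175.6] closing yaw 22.4 tilt [-0.0025 -0.0014] w 86.6 grip 0.0 t 28.9 F [ 0.5 -0.2  0.2]
(547.3, -375.9, 180, 10.1) dp [-3.712, -1.435, -0.024] rot [-0.0004, 0.0001, 0.0341] rows>= 10
[] [(547.3, -375.9, 48.3, 13.9, -79.7, np.float64(97.6), 99, [547.2, -375.0])]
```

```bash
python3 -m pendant '[{"dp":[-0.46,-0.18,0],"rotation":[0,0,0],"jaw":1},{"dp":[-0.928,-0.359,0],"rotation":[0,0,0],"jaw":1},{"dp":[-0.928,-0.359,0],"rotation":[0,0,0],"jaw":1}]' && python3 -m pendant '[{"dp":[-0.46,-0.18,0],"rotation":[0,0,0],"jaw":1},{"dp":[-0.928,-0.359,0],"rotation":[0,0,0],"jaw":1},{"dp":[-0.928,-0.359,0],"rotation":[0,0,0],"jaw":1}]' && python3 -m pendant '[{"dp":[-0.46,-0.18,0],"rotation":[0,0,0],"jaw":1},{"dp":[-0.928,-0.359,0],"rotation":[0,0,0],"jaw":1},{"dp":[-0.928,-0.359,0],"rotation":[0,0,0],"jaw":1}]' && python3 -m pendant '[{"dp":[-0.46,-0.18,0],"rotation":[0,0,0.0341],"jaw":1},{"dp":[-0.928,-0.359,0],"rotation":[0,0,0.0341],"jaw":1},{"dp":[-0.928,-0.359,0],"rotation":[0,0,0.0341],"jaw":1},{"dp":[-0.928,-0.359,0],"rotation":[0,0,0.0341],"jaw":1},{"dp":[-0.928,-0.359,0],"rotation":[0,0,0.0341],"jaw":1},{"dp":[-0.928,-0.359,0],"rotation":[0,0,0.0341],"jaw":1}]' && python3 -c "
from h import *
plan((547.3,-375.9,68,10.1),(547.3-79.7,-375.9-14.2,68,10.1))
c=camera('top')
print(rects(c,.078,.098,100,xy=(.53,.37,.17)))"
```

```text
time: 29.35
ee_pos: [0.5387, 0.0676, 0.1764]
eef_rot: [0.555, 0.832, -0.001, -0.0]
ft_force: [0.2, 0.1, -0.4]
width: 0.0871
grip_force: 0.0
time: 29.72
ee_pos: [0.5422, -0.0815, 0.1764]
eef_rot: [0.555, 0.832, -0.001, -0.0]
ft_force: [0.0, 2.1, -0.3]
width: 0.0869
grip_force: 0.0
time: 30.1
ee_pos: [0.5456, -0.2306, 0.1762]
eef_rot: [0.555, 0.832, -0.001, -0.001]
ft_force: [1.0, 1.2, -0.1]
width: 0.0868
grip_force: 0.0
time: 30.85
ee_pos: [0.5518, -0.3738, 0.1771]
eef_rot: [0.639, 0.769, 0.0, -0.0]
ft_force: [0.3, 0.5, -0.6]
width: 0.0864
grip_force: 0.0
now [ 551.8 -373.8  177.1] closing yaw 10.6 tilt [-0.0001  0.001 ] w 86.4 grip 0.0 t 30.9 F [ 0.3  0.5 -0.6]
(547.3, -375.9, 68, 10.1) dp [-0.009, -0.032, 0.727] rot [0.0, -0.0002, 0.0013] rows>= 2
(467.59999999999997, -390.09999999999997, 68, 10.1) dp [-0.0, -0.54, 0.0] rot [0.0, 0.0, 0.0] rows>= 2
[(533.2, 374.4, 99.9, 51.4, 12.3, np.float64(87.3), 677, [533.1, 373.4])]
```

Third block placed well. Next I'll grip the handle and slide the jaw open.

```bash
python3 -m pendant '[{"dp":[-0.009,-0.03,0.25],"rotation":[0,0,0.001],"jaw":1},{"dp":[-0.009,-0.03,0.5],"rotation":[0,0,0.001],"jaw":1},{"dp":[-0.009,-0.03,0.7],"rotation":[0,0,0.001],"jaw":1},{"dp":[-0.009,-0.03,0.727],"rotation":[0,0,0.001],"jaw":1},{"dp":[-0.009,-0.03,0.727],"rotation":[0,0,0.001],"jaw":1},{"dp":[-0.009,-0.03,0.727],"rotation":[0,0,0.001],"jaw":1}]' && python3 -m pendant '[{"dp":[0,0,0],"rotation":[0,0,0],"jaw":0},{"dp":[0,0,0],"rotation":[0,0,0],"jaw":0},{"dp":[0,0,0],"rotation":[0,0,0],"jaw":0},{"dp":[0,0,0],"rotation":[0,0,0],"jaw":0},{"dp":[0,0,0],"rotation":[0,0,0],"jaw":0},{"dp":[0,0,0],"rotation":[0,0,0],"jaw":0},{"dp":[0,0,0],"rotation":[0,0,0],"jaw":0},{"dp":[0,0,0],"rotation":[0,0,0],"jaw":0}]' 30 && python3 -m pendant '[{"dp":[0,-0.08,0],"rotation":[0,0,0],"jaw":0},{"dp":[0,-0.16,0],"rotation":[0,0,0],"jaw":0},{"dp":[0,-0.24,0],"rotation":[0,0,0],"jaw":0},{"dp":[0,-0.32,0],"rotation":[0,0,0],"jaw":0},{"dp":[0,-0.4,0],"rotation":[0,0,0],"jaw":0},{"dp":[0,-0.47,0],"rotation":[0,0,0],"jaw":0},{"dp":[0,-0.525,0],"rotation":[0,0,0],"jaw":0},{"dp":[0,-0.525,0],"rotation":[0,0,0],"jaw":0}]' && python3 -c "
from h import *
plan((547.3-79.7,-375.9-14.2,68,10.1))"
```

```text
time: 31.65
ee_pos: [0.548, -0.378, 0.07]
eef_rot: [0.642, 0.766, 0.0, 0.001]
ft_force: [0.7, 0.1, 1.1]
width: 0.0869
grip_force: 0.0
time: 32.65
ee_pos: [0.5472, -0.3775, 0.0683]
eef_rot: [0.642, 0.766, 0.0, 0.0]
ft_force: [1.8, 0.4, -0.2]
width: 0.015
grip_force: 1.1
time: 33.65
ee_pos: [0.4761, -0.3906, 0.0684]
eef_rot: [0.641, 0.768, 0.002, 0.005]
ft_force: [26.7, -6.2, -22.5]
width: 0.0133
grip_force: 30.1
now [ 476.1 -390.6   68.4] closing yaw 10.3 tilt [ 0.0104 -0.0035] w 13.3 grip 30.1 t 33.6 F [ 26.7  -6.2 -22.5]
(467.59999999999997, -390.09999999999997, 68, 10.1) dp [0.013, -0.055, 0.002] rot [0.0015, 0.0008, 0.0005] rows>= 1
```

```bash
python3 -m pendant '[{"dp":[0,0.03,0],"rotation":[0,0,0],"jaw":0},{"dp":[0,0.03,0],"rotation":[0,0,0],"jaw":0}]' && python3 -c "
from h import *
plan((467.6,-390.1,68,10.1))
c=camera('top');cv2.imwrite('pics/j1.png',cv2.resize(c['image'][140:290,330:450][:,:,::-1],None,fx=4,fy=4,interpolation=cv2.INTER_CUBIC))
print(rects(c,.056,.064,20,xy=(.52,-.38,.13)),rects(c,.044,.055,50,xy=(.6,-.37,.08)))"
```

```text
time: 33.9
ee_pos: [0.4761, -0.3906, 0.0683]
eef_rot: [0.642, 0.767, 0.0, 0.002]
ft_force: [9.6, -3.6, -7.2]
width: 0.0136
grip_force: 30.0
now [ 476.1 -390.6   68.3] closing yaw 10.1 tilt [ 0.0031 -0.0017] w 13.6 grip 30.0 t 33.9 F [ 9.6 -3.6 -7.2]
(467.6, -390.1, 68, 10.1) dp [0.013, -0.055, 0.002] rot [0.0004, 0.0003, 0.0001] rows>= 1
[(480.7, -354.4, 53.3, 47.4, -79.5, np.float64(59.8), 260, [480.3, -349.9])] [(600.0, -392.7, 49.7, 48.0, 10.2, np.float64(49.6), 281, [599.7, -391.9]), (590.8, -342.3, 49.7, 47.2, 10.4, np.float64(49.8), 288, [590.6, -341.8])]
```

View pics/j1.png

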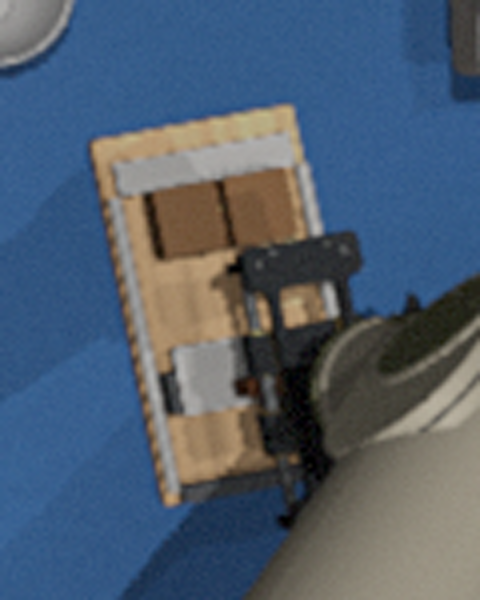

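Both halves are still in the clamp at crop (190,215) and (265,205). The jaw lip measures about 62 mm clear, so the jaw is at its stop and fully open.

```bash
python3 -m pendant '[{"dp":[0,0.03,0],"rotation":[0,0,0],"jaw":1},{"dp":[0,0.03,0],"rotation":[0,0,0],"jaw":1},{"dp":[0,0.03,0],"rotation":[0,0,0],"jaw":1},{"dp":[0,0.03,-0.2],"rotation":[0,0,0],"jaw":1},{"dp":[0,0.03,-0.5],"rotation":[0,0,0],"jaw":1},{"dp":[0,0.03,-0.5],"rotation":[0,0,0],"jaw":1}]' && python3 -m pendant '[{"dp":[0,0.4,0],"rotation":[0,0,0],"jaw":1},{"dp":[0,0.8,0],"rotation":[0,0,0],"jaw":1},{"dp":[0,0.8,0],"rotation":[0,0,0],"jaw":1},{"dp":[0,0.8,0],"rotation":[0,0,0],"jaw":1},{"dp":[0,0.8,0],"rotation":[0,0,0],"jaw":1},{"dp":[0,0.8,0],"rotation":[0,0,0],"jaw":1}]' && python3 -c "
from h import *
plan((600,-392.7,29,10.2),(600,-392.7,160,10.2))"
```

```text
time: 34.7
ee_pos: [0.4797, -0.3912, 0.147]
eef_rot: [0.643, 0.766, 0.001, 0.003]
ft_force: [0.0, 0.0, 0.1]
width: 0.0657
grip_force: 0.0
time: 35.45
ee_pos: [0.5958, -0.3694, 0.1437]
eef_rot: [0.643, 0.766, 0.0, 0.0]
ft_force: [-0.2, 0.3, -0.3]
width: 0.0869
grip_force: 0.0
now [ 595.8 -369.4  143.7] closing yaw 10.0 tilt [0.0004 0.    ] w 86.9 grip 0.0 t 35.5 F [-0.2  0.3 -0.3]
(600, -392.7, 29, 10.2) dp [-0.158, 0.001, 0.765] rot [0.0001, 0.0, -0.0007] rows>= 2
(600, -392.7, 160, 10.2) dp [0.0, 0.0, -0.873] rot [0.0, 0.0, 0.0] rows>= 3
```

```bash
python3 -m pendant '[{"dp":[-0.158,0,0.2],"rotation":[0,0,0],"jaw":1},{"dp":[-0.158,0,0.5],"rotation":[0,0,0],"jaw":1},{"dp":[-0.158,0,0.7],"rotation":[0,0,0],"jaw":1},{"dp":[-0.158,0,0.765],"rotation":[0,0,0],"jaw":1},{"dp":[-0.158,0,0.765],"rotation":[0,0,0],"jaw":1},{"dp":[-0.158,0,0.765],"rotation":[0,0,0],"jaw":1}]' && python3 -m pendant '[{"dp":[0,0,0],"rotation":[0,0,0],"jaw":0},{"dp":[0,0,0],"rotation":[0,0,0],"jaw":0},{"dp":[0,0,0],"rotation":[0,0,0],"jaw":0},{"dp":[0,0,0],"rotation":[0,0,0],"jaw":0},{"dp":[0,0,0],"rotation":[0,0,0],"jaw":0},{"dp":[0,0,0],"rotation":[0,0,0],"jaw":0}]' 30 && python3 -m pendant '[{"dp":[0,0,-0.2],"rotation":[0,0,0],"jaw":0},{"dp":[0,0,-0.5],"rotation":[0,0,0],"jaw":0},{"dp":[0,0,-0.8],"rotation":[0,0,0],"jaw":0},{"dp":[0,0,-0.95],"rotation":[0,0,0],"jaw":0},{"dp":[0,0,-0.95],"rotation":[0,0,0],"jaw":0}]' && python3 -c "
from h import *
plan((609.6,391.4,170,10.2))"
```

```text
time: 36.2
ee_pos: [0.6015, -0.3927, 0.0305]
eef_rot: [0.643, 0.766, 0.0, 0.001]
ft_force: [0.9, 0.1, 0.8]
width: 0.0873
grip_force: 0.0
time: 36.95
ee_pos: [0.6005, -0.3922, 0.0285]
eef_rot: [0.643, 0.766, -0.0, -0.0]
ft_force: [-1.6, 0.9, 0.8]
width: 0.05
grip_force: 30.0
time: 37.58
ee_pos: [0.6015, -0.3927, 0.1728]
eef_rot: [0.642, 0.766, 0.0, 0.002]
ft_force: [-0.7, 0.1, -1.7]
width: 0.0498
grip_force: 30.0
now [ 601.5 -392.7  172.8] closing yaw 10.0 tilt [ 0.0029 -0.0015] w 49.8 grip 30.0 t 37.6 F [-0.7  0.1 -1.7]
(609.6, 391.4, 170, 10.2) dp [5.138, 0.965, 0.011] rot [0.0004, 0.0003, -0.0004] rows>= 13
```

```bash
python3 -m pendant '[{"dp":[0.3,0.06,0],"rotation":[0,0,0],"jaw":0},{"dp":[0.65,0.12,0],"rotation":[0,0,0],"jaw":0},{"dp":[1,0.188,0],"rotation":[0,0,0],"jaw":0}]' && python3 -m pendant '[{"dp":[0.35,0.06,0],"rotation":[0,0,0],"jaw":0},{"dp":[0.7,0.12,0],"rotation":[0,0,0],"jaw":0},{"dp":[1,0.188,0],"rotation":[0,0,0],"jaw":0}]' && python3 -m pendant '[{"dp":[0.35,0.06,0],"rotation":[0,0,0],"jaw":0},{"dp":[0.7,0.12,0],"rotation":[0,0,0],"jaw":0},{"dp":[1,0.188,0],"rotation":[0,0,0],"jaw":0}]' && python3 -m pendant '[{"dp":[0.35,0.06,0],"rotation":[0,0,-0.026],"jaw":0},{"dp":[0.7,0.12,0],"rotation":[0,0,-0.052],"jaw":0},{"dp":[1,0.188,0],"rotation":[0,0,-0.078],"jaw":0},{"dp":[1,0.188,0],"rotation":[0,0,-0.104],"jaw":0},{"dp":[1,0.188,0],"rotation":[0,0,-0.13],"jaw":0},{"dp":[1,0.188,0],"rotation":[0,0,-0.156],"jaw":0},{"dp":[1,0.188,0],"rotation":[0,0,-0.182],"jaw":0},{"dp":[1,0.188,0],"rotation":[0,0,-0.2],"jaw":0}]' && python3 -c "
from h import *
plan((609.6,391.4,170,102.6))"
```

```text
time: 37.95
ee_pos: [0.6015, -0.2375, 0.1689]
eef_rot: [0.642, 0.766, -0.0, -0.001]
ft_force: [0.7, 0.6, -1.2]
width: 0.0497
grip_force: 30.0
time: 38.33
ee_pos: [0.603, -0.0842, 0.1692]
eef_rot: [0.642, 0.767, -0.001, -0.001]
ft_force: [0.9, 0.6, -1.4]
width: 0.05
grip_force: 30.0
time: 38.7
ee_pos: [0.6044, 0.0682, 0.1692]
eef_rot: [0.642, 0.767, -0.001, -0.001]
ft_force: [0.1, -0.0, -1.7]
width: 0.0497
grip_force: 30.0
time: 39.7
ee_pos: [0.6062, 0.2183, 0.1689]
eef_rot: [0.067, 0.998, -0.0, -0.001]
ft_force: [-0.1, 0.4, 0.1]
width: 0.0497
grip_force: 30.0
now [606.2 218.3 168.9] closing yaw 82.3 tilt [-0.0027 -0.0008] w 49.7 grip 30.0 t 39.7 F [-0.1  0.4  0.1]
(609.6, 391.4, 170, 102.6) dp [0.132, 1.147, -0.009] rot [-0.0001, -0.0004, -0.0563] rows>= 3
```

```bash
python3 -m pendant '[{"dp":[0.05,0.35,0],"rotation":[0,0,-0.025],"jaw":0},{"dp":[0.1,0.7,0],"rotation":[0,0,-0.05],"jaw":0},{"dp":[0.132,0.99,0],"rotation":[0,0,-0.0563],"jaw":0},{"dp":[0.132,0.99,0],"rotation":[0,0,-0.0563],"jaw":0},{"dp":[0.132,0.99,0],"rotation":[0,0,-0.0563],"jaw":0}]' && python3 -m pendant '[{"dp":[-0.03,0.15,0.2],"rotation":[0,0,0],"jaw":0},{"dp":[-0.03,0.15,0.4],"rotation":[0,0,0],"jaw":0},{"dp":[-0.03,0.15,0.4],"rotation":[0,0,0],"jaw":0},{"dp":[-0.03,0.15,0.4],"rotation":[0,0,0],"jaw":0},{"dp":[-0.03,0.15,0.4],"rotation":[0,0,0],"jaw":0},{"dp":[-0.03,0.15,0.4],"rotation":[0,0,0],"jaw":0}]' && python3 -c "
from h import *
plan((609.6,391.4,67.3,102.6))"
```

```text
time: 40.33
ee_pos: [0.6076, 0.3674, 0.1692]
eef_rot: [-0.107, 0.994, -0.001, -0.001]
ft_force: [0.7, -0.9, -1.0]
width: 0.0497
grip_force: 30.0
time: 41.08
ee_pos: [0.6082, 0.3912, 0.1123]
eef_rot: [-0.107, 0.994, 0.0, 0.001]
ft_force: [-0.5, 0.4, -1.0]
width: 0.0497
grip_force: 30.0
now [608.2 391.2 112.3] closing yaw 102.3 tilt [0.0014 0.0011] w 49.7 grip 30.0 t 41.1 F [-0.5  0.4 -1. ]
(609.6, 391.4, 67.3, 102.6) dp [-0.009, -0.001, 0.3] rot [0.0001, 0.0003, -0.0008] rows>= 1
```

```bash
python3 -m pendant '[{"dp":[-0.009,0,0.1],"rotation":[0,0,-0.0008],"jaw":0},{"dp":[-0.009,0,0.2],"rotation":[0,0,-0.0008],"jaw":0},{"dp":[-0.009,0,0.27],"rotation":[0,0,-0.0008],"jaw":0},{"dp":[-0.009,0,0.302],"rotation":[0,0,-0.0008],"jaw":0},{"dp":[-0.009,0,0.302],"rotation":[0,0,-0.0008],"jaw":0},{"dp":[-0.009,0,0.302],"rotation":[0,0,-0.0008],"jaw":0},{"dp":[-0.009,0,0.302],"rotation":[0,0,-0.0008],"jaw":0}]' && python3 -m pendant '[{"dp":[0,0,0],"rotation":[0,0,0],"jaw":1},{"dp":[0,0,0],"rotation":[0,0,0],"jaw":1},{"dp":[0,0,0],"rotation":[0,0,0],"jaw":1},{"dp":[0,0,-0.2],"rotation":[0,0,0],"jaw":1},{"dp":[0,0,-0.5],"rotation":[0,0,0],"jaw":1},{"dp":[0,0,-0.7],"rotation":[0,0,0],"jaw":1},{"dp":[0,0,-0.7],"rotation":[0,0,0],"jaw":1}]' && python3 -m pendant '[{"dp":[0.1,-0.4,0],"rotation":[0,0,0.028],"jaw":1},{"dp":[0.2,-0.8,0],"rotation":[0,0,0.056],"jaw":1},{"dp":[0.2,-1,0],"rotation":[0,0,0.084],"jaw":1},{"dp":[0.2,-1,0],"rotation":[0,0,0.112],"jaw":1},{"dp":[0.2,-1,0],"rotation":[0,0,0.14],"jaw":1},{"dp":[0.2,-1,0],"rotation":[0,0,0.168],"jaw":1},{"dp":[0.2,-1,0],"rotation":[0,0,0.196],"jaw":1},{"dp":[0.2,-1,0],"rotation":[0,0,0.222],"jaw":1}]' && python3 -c "
from h import *
plan((590.8,-342.3,170,10.2))"
```

```text
time: 41.95
ee_pos: [0.609, 0.3915, 0.0664]
eef_rot: [-0.11, 0.994, 0.0, 0.0]
ft_force: [-1.9, -2.5, 5.9]
width: 0.0493
grip_force: 30.0
time: 42.82
ee_pos: [0.6103, 0.3922, 0.1741]
eef_rot: [-0.11, 0.994, 0.001, 0.002]
ft_force: [1.5, 0.1, -0.7]
width: 0.0869
grip_force: 0.0
time: 43.82
ee_pos: [0.6119, 0.2383, 0.1695]
eef_rot: [0.557, 0.831, -0.001, -0.0]
ft_force: [-0.5, 0.0, -0.1]
width: 0.0869
grip_force: 0.0
now [611.9 238.3 169.5] closing yaw 22.4 tilt [-0.0015 -0.0008] w 86.9 grip 0.0 t 43.8 F [-0.5  0.  -0.1]
(590.8, -342.3, 170, 10.2) dp [-3.526, -1.603, -0.0] rot [-0.0003, 0.0001, 0.0338] rows>= 10
```

```bash
python3 -m pendant '[{"dp":[-0.44,-0.2,0],"rotation":[0,0,0],"jaw":1},{"dp":[-0.88,-0.4,0],"rotation":[0,0,0],"jaw":1},{"dp":[-0.88,-0.4,0],"rotation":[0,0,0],"jaw":1}]' && python3 -m pendant '[{"dp":[-0.44,-0.2,0],"rotation":[0,0,0],"jaw":1},{"dp":[-0.88,-0.4,0],"rotation":[0,0,0],"jaw":1},{"dp":[-0.88,-0.4,0],"rotation":[0,0,0],"jaw":1}]' && python3 -m pendant '[{"dp":[-0.44,-0.2,0],"rotation":[0,0,0],"jaw":1},{"dp":[-0.88,-0.4,0],"rotation":[0,0,0],"jaw":1},{"dp":[-0.88,-0.4,0],"rotation":[0,0,0],"jaw":1}]' && python3 -c "
from h import *
c=camera('top')
print(rects(c,.078,.098,60,xy=(.53,.37,.17)),rects(c,.044,.055,50,xy=(.6,-.35,.08)))" && python3 -m pendant '[{"dp":[-0.44,-0.2,0],"rotation":[0,0,0.0338],"jaw":1},{"dp":[-0.88,-0.4,0],"rotation":[0,0,0.0338],"jaw":1},{"dp":[-0.88,-0.4,0],"rotation":[0,0,0.0338],"jaw":1},{"dp":[-0.88,-0.4,0],"rotation":[0,0,0.0338],"jaw":1},{"dp":[-0.88,-0.4,0],"rotation":[0,0,0.0338],"jaw":1},{"dp":[-0.88,-0.4,0],"rotation":[0,0,0.0338],"jaw":1}]' && python3 -c "
from h import *
plan((590.8,-342.3,29,10.2))"
```

```text
time: 44.2
ee_pos: [0.6076, 0.0881, 0.1701]
eef_rot: [0.557, 0.831, -0.001, 0.0]
ft_force: [-0.1, 0.7, 0.2]
width: 0.0873
grip_force: 0.0
time: 44.58
ee_pos: [0.6027, -0.0559, 0.1703]
eef_rot: [0.556, 0.831, -0.001, 0.0]
ft_force: [-0.7, 0.4, 0.3]
width: 0.0871
grip_force: 0.0
time: 44.95
ee_pos: [0.5981, -0.2001, 0.1702]
eef_rot: [0.556, 0.831, -0.001, -0.0]
ft_force: [-0.8, 0.9, -0.6]
width: 0.0869
grip_force: 0.0
[(611.5, 392.0, 51.6, 46.4, -76.8, np.float64(87.4), 312, [611.1, 390.6]), (533.5, 374.2, 100.3, 51.4, 12.5, np.float64(87.3), 675, [533.1, 373.5])] []
time: 45.75
ee_pos: [0.5957, -0.3387, 0.1707]
eef_rot: [0.638, 0.77, 0.001, -0.0]
ft_force: [0.2, -0.2, 0.4]
width: 0.0872
grip_force: 0.0
now [ 595.7 -338.7  170.7] closing yaw 10.7 tilt [0.0005 0.0013] w 87.2 grip 0.0 t 45.8 F [ 0.2 -0.2  0.4]
(590.8, -342.3, 29, 10.2) dp [-0.019, -0.037, 0.945] rot [0.0001, -0.0002, 0.0014] rows>= 3
```

Half 1 sits well. Picking half 2.

```bash
python3 -m pendant '[{"dp":[-0.019,-0.035,0.3],"rotation":[0,0,0.001],"jaw":1},{"dp":[-0.019,-0.035,0.6],"rotation":[0,0,0.001],"jaw":1},{"dp":[-0.019,-0.035,0.85],"rotation":[0,0,0.001],"jaw":1},{"dp":[-0.019,-0.035,0.943],"rotation":[0,0,0.001],"jaw":1},{"dp":[-0.019,-0.035,0.943],"rotation":[0,0,0.001],"jaw":1},{"dp":[-0.019,-0.035,0.943],"rotation":[0,0,0.001],"jaw":1}]' && python3 -m pendant '[{"dp":[0,0,0],"rotation":[0,0,0],"jaw":0},{"dp":[0,0,0],"rotation":[0,0,0],"jaw":0},{"dp":[0,0,0],"rotation":[0,0,0],"jaw":0},{"dp":[0,0,0],"rotation":[0,0,0],"jaw":0},{"dp":[0,0,0],"rotation":[0,0,0],"jaw":0},{"dp":[0,0,0],"rotation":[0,0,0],"jaw":0}]' 30 && python3 -m pendant '[{"dp":[0,0,-0.2],"rotation":[0,0,0],"jaw":0},{"dp":[0,0,-0.5],"rotation":[0,0,0],"jaw":0},{"dp":[0,0,-0.8],"rotation":[0,0,0],"jaw":0},{"dp":[0,0,-0.95],"rotation":[0,0,0],"jaw":0},{"dp":[0,0,-0.95],"rotation":[0,0,0],"jaw":0}]' && python3 -c "
from h import *
plan((454.9,356.8,170,10.2))"
```

```text
time: 46.5
ee_pos: [0.5911, -0.3454, 0.0313]
eef_rot: [0.642, 0.767, 0.0, 0.001]
ft_force: [-0.0, 0.2, 0.1]
width: 0.0872
grip_force: 0.0
time: 47.25
ee_pos: [0.5901, -0.345, 0.0293]
eef_rot: [0.642, 0.767, 0.0, 0.0]
ft_force: [-0.2, -0.3, 0.2]
width: 0.05
grip_force: 30.0
time: 47.88
ee_pos: [0.5906, -0.3455, 0.1734]
eef_rot: [0.642, 0.767, 0.0, 0.001]
ft_force: [-0.1, -0.3, -2.4]
width: 0.0497
grip_force: 30.0
now [ 590.6 -345.5  173.4] closing yaw 10.2 tilt [ 0.0027 -0.0012] w 49.7 grip 30.0 t 47.9 F [-0.1 -0.3 -2.4]
(454.9, 356.8, 170, 10.2) dp [4.769, -0.065, 0.015] rot [0.0004, 0.0003, -0.0001] rows>= 12
```

```bash
python3 -m pendant '[{"dp":[0.3,0,0],"rotation":[0,0,0],"jaw":0},{"dp":[0.65,-0.01,0],"rotation":[0,0,0],"jaw":0},{"dp":[1,-0.014,0],"rotation":[0,0,0],"jaw":0}]' && python3 -m pendant '[{"dp":[0.35,0,0],"rotation":[0,0,0],"jaw":0},{"dp":[0.7,-0.01,0],"rotation":[0,0,0],"jaw":0},{"dp":[1,-0.014,0],"rotation":[0,0,0],"jaw":0}]' && python3 -m pendant '[{"dp":[0.35,0,0],"rotation":[0,0,0],"jaw":0},{"dp":[0.7,-0.01,0],"rotation":[0,0,0],"jaw":0},{"dp":[1,-0.014,0],"rotation":[0,0,0],"jaw":0}]' && python3 -m pendant '[{"dp":[0.35,0,0],"rotation":[0,0,-0.026],"jaw":0},{"dp":[0.7,-0.01,0],"rotation":[0,0,-0.052],"jaw":0},{"dp":[1,-0.014,0],"rotation":[0,0,-0.078],"jaw":0},{"dp":[1,-0.014,0],"rotation":[0,0,-0.104],"jaw":0},{"dp":[1,-0.014,0],"rotation":[0,0,-0.13],"jaw":0},{"dp":[1,-0.014,0],"rotation":[0,0,-0.156],"jaw":0},{"dp":[1,-0.014,0],"rotation":[0,0,-0.182],"jaw":0},{"dp":[1,-0.014,0],"rotation":[0,0,-0.2],"jaw":0}]' && python3 -c "
from h import *
plan((457.3,357.3,120,102.6))"
```

```text
time: 48.25
ee_pos: [0.5602, -0.1958, 0.1697]
eef_rot: [0.642, 0.767, -0.001, -0.001]
ft_force: [1.4, 0.3, -0.9]
width: 0.0496
grip_force: 30.0
time: 48.62
ee_pos: [0.5315, -0.0481, 0.1701]
eef_rot: [0.641, 0.767, -0.001, -0.001]
ft_force: [0.7, -0.3, 0.1]
width: 0.0496
grip_force: 30.0
time: 49.0
ee_pos: [0.5028, 0.0989, 0.1702]
eef_rot: [0.641, 0.767, -0.001, -0.001]
ft_force: [0.1, 0.2, -0.7]
width: 0.0499
grip_force: 30.0
time: 50.0
ee_pos: [0.475, 0.2438, 0.1699]
eef_rot: [0.066, 0.998, -0.001, -0.001]
ft_force: [0.1, -0.2, -1.1]
width: 0.0498
grip_force: 30.0
now [475.  243.8 169.9] closing yaw 82.4 tilt [-0.0024 -0.0013] w 49.8 grip 30.0 t 50.0 F [ 0.1 -0.2 -1.1]
(457.3, 357.3, 120, 102.6) dp [0.216, 0.735, 0.332] rot [-0.0002, -0.0004, -0.056] rows>= 3
```

```bash
python3 -m pendant '[{"dp":[0.1,0.35,0],"rotation":[0,0,-0.025],"jaw":0},{"dp":[0.21,0.7,0],"rotation":[0,0,-0.056],"jaw":0},{"dp":[0.216,0.735,0.15],"rotation":[0,0,-0.056],"jaw":0},{"dp":[0.216,0.735,0.33],"rotation":[0,0,-0.056],"jaw":0},{"dp":[0.216,0.735,0.33],"rotation":[0,0,-0.056],"jaw":0},{"dp":[0.216,0.735,0.33],"rotation":[0,0,-0.056],"jaw":0},{"dp":[0.216,0.735,0.33],"rotation":[0,0,-0.056],"jaw":0}]' && python3 -c "
from h import *
plan((457.3,357.3,68.3,102.6))"
```

```text
time: 50.88
ee_pos: [0.4594, 0.358, 0.1234]
eef_rot: [-0.107, 0.994, 0.001, 0.001]
ft_force: [-0.6, 0.3, -0.9]
width: 0.0496
grip_force: 30.0
now [459.4 358.  123.4] closing yaw 102.3 tilt [0.0011 0.0011] w 49.6 grip 30.0 t 50.9 F [-0.6  0.3 -0.9]
(457.3, 357.3, 68.3, 102.6) dp [0.015, -0.002, 0.367] rot [0.0001, 0.0002, -0.0008] rows>= 1
```

```bash
python3 -m pendant '[{"dp":[0.015,0,0.1],"rotation":[0,0,-0.0008],"jaw":0},{"dp":[0.015,0,0.2],"rotation":[0,0,-0.0008],"jaw":0},{"dp":[0.015,0,0.3],"rotation":[0,0,-0.0008],"jaw":0},{"dp":[0.015,0,0.35],"rotation":[0,0,-0.0008],"jaw":0},{"dp":[0.015,0,0.362],"rotation":[0,0,-0.0008],"jaw":0},{"dp":[0.015,0,0.364],"rotation":[0,0,-0.0008],"jaw":0},{"dp":[0.015,0,0.364],"rotation":[0,0,-0.0008],"jaw":0}]' && python3 -m pendant '[{"dp":[0,0,0],"rotation":[0,0,0],"jaw":1},{"dp":[0,0,0],"rotation":[0,0,0],"jaw":1},{"dp":[0,0,0],"rotation":[0,0,0],"jaw":1},{"dp":[0,0,-0.2],"rotation":[0,0,0],"jaw":1},{"dp":[0,0,-0.5],"rotation":[0,0,0],"jaw":1},{"dp":[0,0,-0.9],"rotation":[0,0,0],"jaw":1},{"dp":[0,0,-0.9],"rotation":[0,0,0],"jaw":1}]' && python3 -m pendant '[{"dp":[0,-0.4,-0.1],"rotation":[0,0,0],"jaw":1},{"dp":[0,-0.8,-0.2],"rotation":[0,0,0],"jaw":1},{"dp":[0,-1,-0.2],"rotation":[0,0,0],"jaw":1},{"dp":[0,-1,-0.2],"rotation":[0,0,0],"jaw":1}]' && python3 -m pendant '[{"dp":[0,-0.4,-0.1],"rotation":[0,0,0],"jaw":1},{"dp":[0,-0.8,-0.2],"rotation":[0,0,0],"jaw":1},{"dp":[0,-1,-0.2],"rotation":[0,0,0],"jaw":1},{"dp":[0,-1,-0.2],"rotation":[0,0,0],"jaw":1}]' && python3 -m pendant '[{"dp":[0,-0.4,0],"rotation":[0,0,0],"jaw":1},{"dp":[0,-0.8,0],"rotation":[0,0,0],"jaw":1},{"dp":[0,-1,0],"rotation":[0,0,0],"jaw":1},{"dp":[0,-1,0],"rotation":[0,0,0],"jaw":1}]'
cat > chk.py <<'E'
from h import *
c=camera('top');P=cloud(c)
u=np.array([.9759,.2181]);v=np.array([-.2181,.9759])
for lo,hi in((.045,.06),(.08,.097)):
    for q in rects(c,lo,hi,60,xy=(.53,.37,.15)):
        d=np.array(q[:2])-[531.3,372.5];print(q[:7],"along",round(d@u,1),"across",round(d@v,1),"dyaw",round(q[4]-12.6,1))
q=P[(P[...,2]>.052)&(P[...,2]<.068)&(np.hypot(P[...,0]-.625,P[...,1]-.005)<.12)];print('tin',len(q),cv2.minEnclosingCircle((q[:,:2]*1000).astype(np.float32)) if len(q) else None)
for n in('top','scene'):
    c=camera(n);cv2.imwrite(f'pics/end_{n}.png',cv2.resize(c['image'][:,:,::-1],(800,600)))
plan()
E
python3 chk.py
```

```text
time: 51.75
ee_pos: [0.4569, 0.3575, 0.0682]
eef_rot: [-0.11, 0.994, 0.0, 0.0]
ft_force: [0.6, 0.3, -1.3]
width: 0.0497
grip_force: 30.0
time: 52.62
ee_pos: [0.4587, 0.3589, 0.2081]
eef_rot: [-0.11, 0.994, 0.003, 0.004]
ft_force: [0.7, 0.1, -0.8]
width: 0.0868
grip_force: 0.0
time: 53.12
ee_pos: [0.4901, 0.2081, 0.2326]
eef_rot: [-0.107, 0.994, -0.0, 0.0]
ft_force: [1.3, 0.4, -0.3]
width: 0.087
grip_force: 0.0
time: 53.62
ee_pos: [0.5224, 0.0629, 0.2624]
eef_rot: [-0.108, 0.994, -0.0, -0.0]
ft_force: [-0.1, 0.2, 0.2]
width: 0.0872
grip_force: 0.0
time: 54.12
ee_pos: [0.555, -0.0825, 0.2619]
eef_rot: [-0.109, 0.994, -0.0, -0.001]
ft_force: [0.0, 0.8, -0.6]
width: 0.0869
grip_force: 0.0
(585.7, 361.3, 70.9, 61.9, 52.6, np.float64(51.2), 72) along 50.6 across -22.8 dyaw 40.0
(611.3, 391.6, 50.7, 46.1, -77.0, np.float64(87.5), 307) along 82.2 across 1.2 dyaw -89.6
(533.2, 374.9, 100.1, 51.2, 12.8, np.float64(87.4), 667) along 2.4 across 1.9 dyaw 0.2
(457.0, 357.3, 50.8, 46.1, -76.4, np.float64(87.3), 309) along -75.8 across 1.4 dyaw -89.0
tin 294 ((626.0198364257812, 9.507122993469238), 27.6048526763916)
now [555.  -79.2 262.2] closing yaw 102.8 tilt [-0.0008  0.0009] w 86.8 grip 0.0 t 54.3 F [ 0.4 -0.1 -0.2]
```

View pics/end_scene.png

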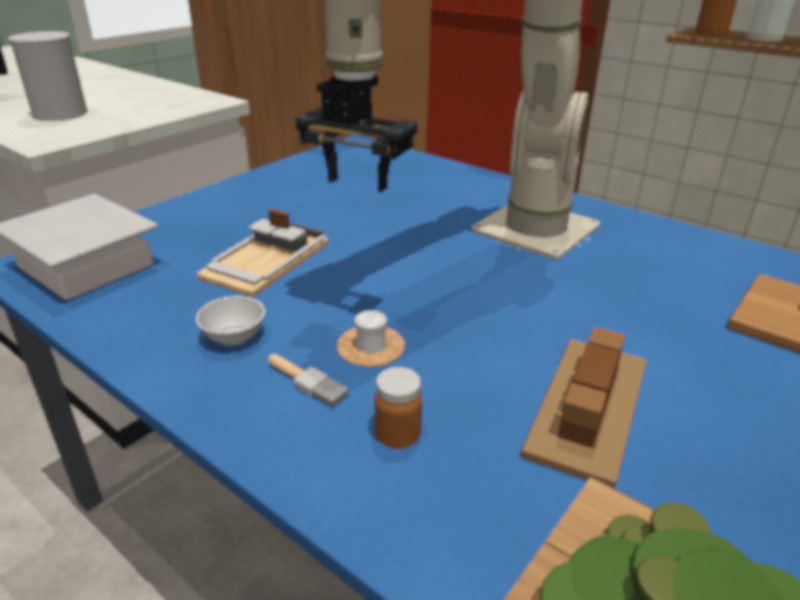

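View pics/end_top.png

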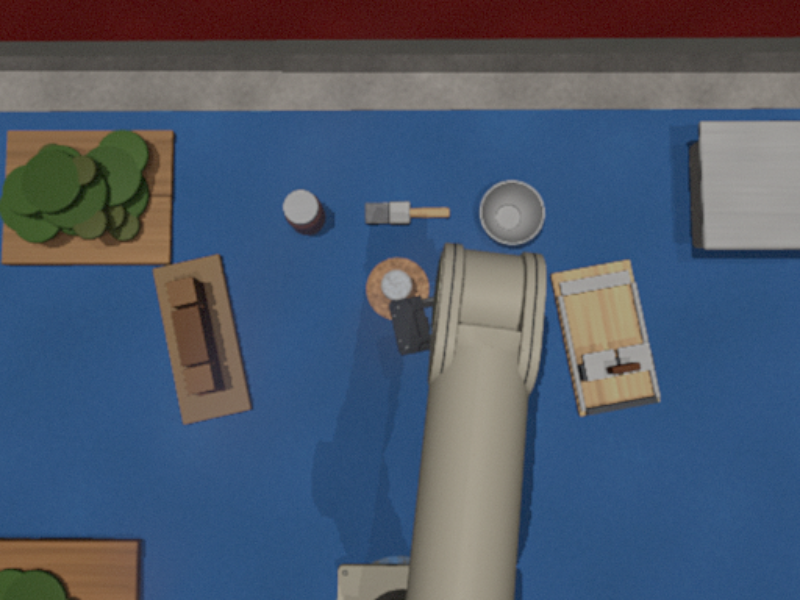

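The stack is in place at scene (592,385): the block and halves sit within about 3 mm of their places, the tin stands on the mat at (370,332), the jaw is open, and the jar, bowl and brush have not moved.

```bash
python3 -c "
from bench import r
print(r.close_job())"
```

```text
the job is handed in; nothing more can be done
None
```

I've handed the job in, though no verdict came back: three whole blocks were present, so the stack is two courses with the halves at the ends (top course about 3 mm from its marks); the tin stands on the mat, the jaw is fully open, and the jar, bowl and brush are where they were.

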